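Cock a sprung clamp arm, load the offcut and trip the trigger

TASK

Clamp the short thick hardwood offcut in the spring jig: draw the arm back by its black peg only until the sear catches, without ramming it hard into the rubber buffer, and let go so that it stays cocked; lay the offcut flat in the nest with a long side towards the two blue fence posts and let go of it; then press the red trigger down so that the arm snaps shut and holds the offcut against the posts. Leave the other things on the bench where they are.

Things in the scene. Friction and masses are not known exactly. Their poses are not given: they have to be found in the camera images.
- jig: spring clamping jig, fixed to the bench: light wooden base plate 293 x 290 x 12 mm. Origin on the bench top; the plate spans x = -185 to 108, y = -125 to 165 mm in this frame, upper face at z = 12 mm. x points to the fence, y along it, z up. It carries the nest, the sear block (steel tooth with a ramp, rubber buffer behind it) and the red trigger pad
- pivot_mount: steel pivot of the sprung aluminium arm, dia 42 mm; origin 12 mm above the bench on the vertical axis of the arm's hinge, axes as the jig's. It carries the arm: bar 18 mm wide, z = 32 to 48 mm above the bench; black upright peg 215 mm from the axis; rubber nose at 130 mm that presses on the offcut; steel pin beneath, at 160 mm, that the sear catches
- clamp_arm (a joint): arm angle (rad). 0: bar along the jig's -y, as when holding the offcut; -0.15: shut with empty nest, as at the start (blocks the nest); grows as the peg is drawn to the jig's -x, clockwise from above. A damped spring shuts it. The sear catches somewhere from 0.52 to 0.80; 2 mm beyond the pin meets the buffer: drawing on, the force at the peg then rises by about 6 N per mm
- peg (a point): centre of the top of the arm's black peg (dia 16 mm, 44 mm tall, top 92 mm above the bench); moves with the arm. Spring force to draw it: 3 N shut, 6 N cocked, up to 4 N more on the sear's ramp. A clear rise above that is the buffer: the sear has caught. More than about 21 N in all (20 N on the buffer) strains the buffer
- nest (a point): nest floor, 12 mm above the bench: where the centre of the offcut's underside must lie, long axis along y; axes as the jig's. Two blue fence posts at x = 20 to 40, y = +-(27 to 53), 28 mm tall, 54 mm gap between them; two blue cheeks at x = -8 to 40, y = +-(51.7 to 60.7), 18 mm tall (nest 103 mm long, open to -x)
- offcut: the work: short thick hardwood offcut, plain pale wood block 40 x 90 x 35 mm (x, y, z), 66 g; origin at the centre of its underside
- tape_measure: bystander: yellow pocket tape measure, 62 x 76 x 32 mm, origin under its middle
- screwdriver: bystander: screwdriver with red handle, 30 x 213 x 30 mm, along its y
- masking_tape: bystander: roll of masking tape lying flat, dia 101, 24 mm high
- shellac_jar: bystander: amber jar with yellow lid, dia 84, 102 mm high
- sanding_block: bystander: block in abrasive paper, 42 x 76 x 29 mm
- trigger_mid (a point): mid position, at pad height (40 mm above the bench), of the red trigger pad (44 x 46 mm); fixed to the jig. Tooth, buffer and pad were set by hand together up to 20 mm either way of mid along u = (-0.79, 0.61) of the jig's x, y (not reported): with the arm cocked at angle q the pad is at mid + 160 mm x (q - 0.66) along u. It goes straight down, trips after 7 to 10 mm at 4 to 6 N, hard end at 12 mm

How it is judged:
By the outcome, as a careful person would: the job done as asked, in the order asked, and still so for the second after the job is handed in, with the robot touching nothing.
It also fails if it takes over 72 s, if anything falls off the work surface, if the arm or the gripper's body presses on something with over 40 N, if the wrist force passes 120 N, or if a joint passes its speed limit or range.

ROBOT

A 6-joint arm with a two-finger parallel gripper is mounted at the origin on a cart in front of the work surface, level with it; the furniture and walls round the work are solid. World frame = base frame: x ahead of the robot, y to its left, z up, the work surface at z = 0. Lengths are in m, angles in rad, forces in N, time in s.
With the tool pointing down it reaches from about 0.25 to 0.8 m from the base axis. Payload 3.9 kg.
Tool frame: the origin (TCP) lies at the very end of the fingers, on their centre line; the grasp point (between the pads) lies 19 mm behind it; z points along the fingers, y is the line along which they close (so a half turn about z gives the same grasp; the last joint's range is limited). The gripper opens to 85 mm and grips with 20 to 120 N. Pads are 22 mm wide; open, the fingers measure 114 mm over their backs; the gripper's body (76 mm by 85 mm) begins 54 mm behind the grasp point. The pads swing forward as they close: fully open they stand 13 mm farther back than shut.
Start: joints at [-1.236, 0.26, -0.138, 1.173, 0, 1.571], TCP at [0.172, -0.496, 0.231] pointing down, gripper open.
Joint ranges: [-2.78, 2.78], [-0.83, 1.72], [-1.28, 1.37], [-1.9, 2.12], [-1.57, 1.48], [-3.14, 3.14]. Speed limits (rad/s): [2.57, 2.57, 3.14, 3.14, 3.14, 3.14].

INTERFACE

Orientations are given as a unit quaternion [x, y, z, w].
In Python, from rig import ctrl gives the robot as it stands. The module is installed in compiled form; this text tells all that it offers.
- The arm moves only by the shell command python3 -m handwheel 'ROWS' [FORCE]. ROWS is JSON, a list of rows, each an object of numbers: "tx", "ty", "tz": the shift along the tool's x, y, z in mm; "ax", "ay", "az": the turn, a rotation vector about the tool's x, y, z in degrees; "gripper": the finger opening in mm, from 0 to 85.4. In form: [{"tx": .., "ty": .., "tz": .., "ax": .., "ay": .., "az": .., "gripper": ..}, ...]. A call has exactly 5 rows; each row is the pose to reach, as a shift and turn from the pose commanded when the call began, along the tool's axes at that moment; what a row does not reach only later rows make up. A row lasts 1/10 s, in which the tool goes at most 50 mm and 8.59 degrees, less where a joint would pass 70% of its speed; a pose out of reach is approached as far as the arm can. A call with a gripper value outside its range is refused whole. The fingers move at their own pace and stop on an object; FORCE is the grip in N (left out, the last holds). Time passes only in rows, so rows that repeat a pose let the fingers close, or fill a call up. It gives the time, the measured TCP pose, the force, the opening and the grip force at its end, in the units of the state.
- ctrl.read_state(): the state, without advancing time (a new reading comes with each control period).
- ctrl.camera(name): name is "side" or "top"; returns a dict with "color" (400x640x3 uint8, red, green, blue), "range_z" (400x640 float32, m along the optical axis (not along the pixel's ray), 0 where there is no reading), "intrinsics" (3x3 intrinsics, pixels), "R" (3x3) and "t" (3): a world point X has camera coordinates R X + t. Camera axes: x right, y down, z forward; pixel columns grow to the right and rows downward; lengths in m; the calibration is good to about 2 mm. A picture is of the moment at which its call begins.
- ctrl.hand_in(): hands the job in; it is judged then, once.
The state is a dict: "t": time; "joint_pos": joint angles; "qd": joint speeds; "tau": joint torques, N m; "tcp_pos": TCP position; "tool_rot": TCP orientation; "contact_force": force on the tool from outside, world axes, zero at the start; "ft_torque": the same for the moment, N m; "opening": opening from 0.0 (shut) to 1.0 (fully open); "finger_force": force on a finger pad.
Only numpy, scipy, OpenCV 4.12 (cv2) and the standard library are available. Lean on these libraries where they do the work, as an engineer would, in place of code of your own. Each camera call takes 0.05 s, during which the arm holds its last target. There are 200 camera calls.

## Working session

There is one attempt and no reset: what is moved stays moved. The work goes in short steps, Python scripts to look and compute and a shell command to move; the robot and the scene stay as the last step left them, time stands still between calls to the robot, and variables do not carry over. Pictures are saved under pics/ and viewed, at most 10 in all, crops included, and the job is handed in when it is done.

```bash
mkdir -p pics; python3 - <<'E'
from rig import ctrl
import cv2,numpy as np
s=ctrl.read_state();print(s)
for n in("top","side"):
    c=ctrl.camera(n);cv2.imwrite(f"pics/{n}0.png",c["color"][:,:,::-1]);np.savez(f"{n}0.npz",**{k:c[k] for k in c})
    print(n,c["intrinsics"],c["R"],c["t"])
E
```

```text
{'t': 0.0, 'joint_pos': array([-1.23602820e+00,  2.60673217e-01, -1.39375490e-01,  1.17269668e+00,
        1.91805265e-05,  1.57078202e+00]), 'qd': array([-0.00042416, -0.0003992 ,  0.00145004, -0.00026265, -0.00159592,
       -0.00132818]), 'tau': array([-1.71250631e-03, -4.05676103e+01,  2.53923136e+01,  1.84666493e-02,
       -8.91408172e-05,  9.15048197e-07]), 'tcp_pos': array([ 0.17227044, -0.49520888,  0.23046814]), 'tool_rot': array([ 9.86022306e-01,  1.66610512e-01, -1.52896746e-04, -9.62507028e-04]), 'contact_force': array([-0.48132577, -0.00704537,  0.4828245 ]), 'ft_torque': array([-0.02448062,  0.00977097, -0.03317925]), 'finger_force': 0.0, 'opening': 0.9998540376177616}
top [[509.59214747   0.         321.45283634]
 [  0.         509.59214747 200.09740636]
 [  0.           0.           1.        ]] [[-0.01323524 -0.99991152  0.0013356 ]
 [-0.97542353  0.01261728 -0.21997669]
 [ 0.21994038 -0.00421422 -0.97550421]] [-0.07223863  0.60799361  1.27093691]
side [[384.44840226   0.         319.18598049]
 [  0.         384.44840226 196.7587086 ]
 [  0.           0.           1.        ]] [[ 0.99985523 -0.01291982 -0.01107221]
 [-0.01680203 -0.64702096 -0.76228706]
 [ 0.00268465  0.76236274 -0.64714437]] [-0.61169394  0.03581954  1.17452031]
```

View pics/top0.png

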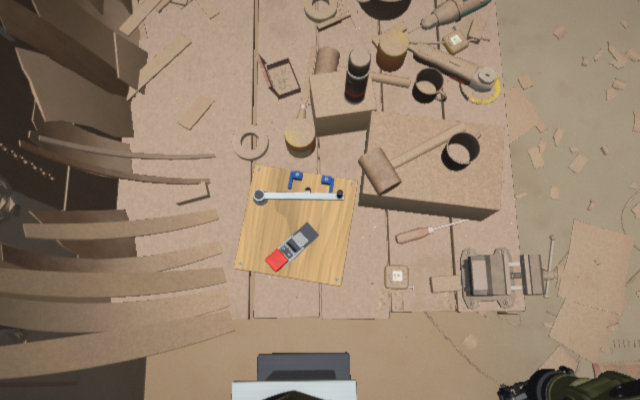

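View pics/side0.png

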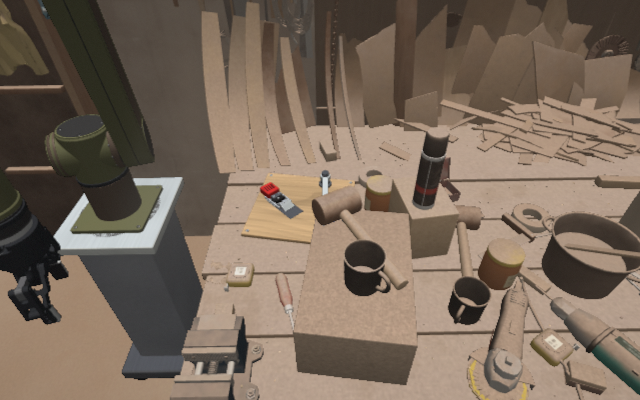

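The top view shows the jig at about (297,225), with the pivot at (259,197), the peg at (340,194), the fence at (311,180) and the red pad at (277,260). The offcut isn't obvious, so I'll enlarge and use heights.

```bash
cat > h.py <<'E'
import numpy as np,cv2
def load(n): return np.load(n+".npz")
def world(c):
    Z=c["range_z"].astype(float);K=c["intrinsics"];v,u=np.mgrid[0:400,0:640]
    P=np.stack([(u-K[0,2])/K[0,0]*Z,(v-K[1,2])/K[1,1]*Z,Z],-1)
    W=(P-c["t"])@c["R"]; W[Z==0]=np.nan; return W
def px(c,X):
    p=c["R"]@np.array(X)+c["t"];q=c["intrinsics"]@p;return q[:2]/q[2]
E
python3 - <<'E'
from h import *
c=load("top0");im=c["color"][:,:,::-1]
cv2.imwrite("pics/topz.png",cv2.resize(im[0:320,120:530],(769,600),interpolation=cv2.INTER_CUBIC))
W=world(c)
for p in[(445,284),(397,276),(277,260),(259,197),(340,193),(327,60),(300,140),(250,142),(410,236),(197,112),(195,190),(380,170),(280,77),(300,120),(345,270),(470,170),(330,110)]:
    print(p,W[p[1],p[0]].round(3))
E
```

```text
(445, 284) [ 0.387 -0.399  0.03 ]
(397, 276) [ 0.409 -0.275  0.032]
(277, 260) [0.454 0.038 0.043]
(259, 197) [0.619 0.085 0.062]
(340, 193) [ 0.621 -0.129  0.087]
(327, 60) [ 1.01  -0.101  0.066]
(300, 140) [ 0.762 -0.026  0.101]
(250, 142) [ 0.795  0.12  -0.003]
(410, 236) [ 0.515 -0.315  0.027]
(197, 112) [0.882 0.271 0.011]
(195, 190) [0.646 0.26  0.04 ]
(380, 170) [ 0.643 -0.218  0.223]
(280, 77) [0.99  0.035 0.005]
(300, 120) [ 0.817 -0.026  0.103]
(345, 270) [ 0.429 -0.141 -0.   ]
(470, 170) [ 0.658 -0.449  0.16 ]
(330, 110) [ 0.825 -0.105  0.15 ]
```

View pics/topz.png

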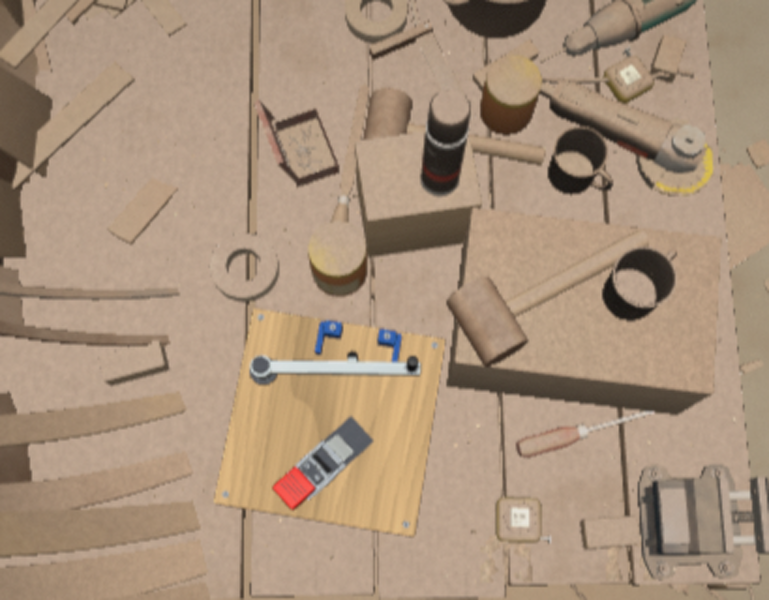

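The enlarged view shows two block candidates: one by the vise at full-image (445,284) and one at (195,190). I'll check their sizes with the depth, and fit the jig.

```bash
python3 - <<'E'
from h import *
c=load("top0");W=world(c);im=c["color"]
np.set_printoptions(linewidth=250)
print((W[176:212:2,172:222:2,2]*1000).round().astype(int))
print((W[272:300:2,422:470:2,2]*1000).round().astype(int))
a=im[140:220,160:260][:,:,::-1];b=im[240:320,400:500][:,:,::-1]
cv2.imwrite("pics/ab.png",cv2.resize(np.hstack([a,b]),(800,320),interpolation=cv2.INTER_CUBIC))
s=load("side0")
for p in [(0.646,.26,.04),(.387,-.399,.03)]: print(px(s,p))
def blob(m,n):
    k,l,st,ce=cv2.connectedComponentsWithStats(m.astype(np.uint8))
    for i in range(1,k):
        if st[i,4]>8: print(n,st[i],W[l==i].mean(0).round(4),ce[i].round(1))
hsv=cv2.cvtColor(im,cv2.COLOR_RGB2HSV);R=np.zeros(im.shape[:2],bool);R[160:290,230:365]=1
h,sa,v=[hsv[...,i] for i in range(3)]
blob(R&(h>100)&(h<130)&(sa>120),"blue");blob(R&((h<6)|(h>174))&(sa>170),"red");blob(R&(v<45)&(W[...,2]>.05),"blackhigh")
m=R&(W[...,2]>.085);blob(m,"z>85")
m=R&(W[...,2]>.052)&(W[...,2]<.075);blob(m,"pivot")
E
```

```text
[[  3  -5   3   0   4  -5   1  -4   0  -6  -3  -1   0  -3  -2  -2  -4  -1  -3   1  -1   1   0   5   3]
 [ 81  82  76  68  64   1  -3   1  -1   1  -4   1  -1  -1  -3   2   0  -1  -2  -5  -2  -3   1  -2   1]
 [ 91  86  81  72  64  64  62  57  52  46  44  43  39  38  31  25  21  19  16   3  -3   1  -1  -3  -1]
 [ 90  84  79  75  74  65  69  61  56  51  45  46  39  35  33  34  31  22  17  14  -2  -1   3  -3   0]
 [ 91  87  79  78  74  73  62  60  55  54  49  43  38  37  33  35  36  21  10  -1  -1  -2  -2  -3   2]
 [ -3  -1   4  -9  -3  -2   4  39  37  34  32  37  30  34  35  34  35  24  -1  -2  -3  -2  -1   3   0]
 [ -6   2   1  -2  34  33  32  31  35  32  33  39  31  28  30  37  31  32  -1  -4   2  -3  -2   3   4]
 [  3  34  35  31  40  33  35  35  32  34  32  34  33  32  39  35  32  29   5   0  -5   0   0  -5   1]
 [ -5  31  31  36  31  36  30  35  35  31  27  29  35  35  30  42  32  32  18   0  -2   0  -2  -1   0]
 [ -4  35  30  31  36  36  33  35  34  31  34  38  34  33  33  35  37  35  22  -1  -1   0  -1  -2  -2]
 [ -1  32  35  39  33  36  38  33  33  33  32  35  30  37  34  32  26 
[... 7845 characters left out ...]
                16
                    18                   10]]
[327.85527809 147.22636194]
[219.94374784 316.16407154]
blue [288 172  14  16  86] [nan nan nan] [293.8 177.3]
blue [322 176  12  16  82] [ 0.6645 -0.099   0.0358] [328.1 181.9]
red [266 250  21  21 145] [0.4558 0.0409 0.0397] [275.9 259.5]
z>85 [358 160   7  41 153] [ 0.6377 -0.1812  0.1604] [362.3 178.8]
z>85 [337 190   6   6  31] [ 0.6212 -0.1273  0.0916] [339.6 192.5]
pivot [254 190  10  11  69] [0.6261 0.0861 0.0596] [258.6 194.5]
pivot [336 195   8   5  19] [ 0.6164 -0.1264  0.0594] [338.8 197.1]
pivot [359 201   6   2  10] [ 0.6024 -0.1855  0.0651] [361.5 201.5]<stdin>:5: RuntimeWarning: invalid value encountered in cast
```

View pics/ab.png

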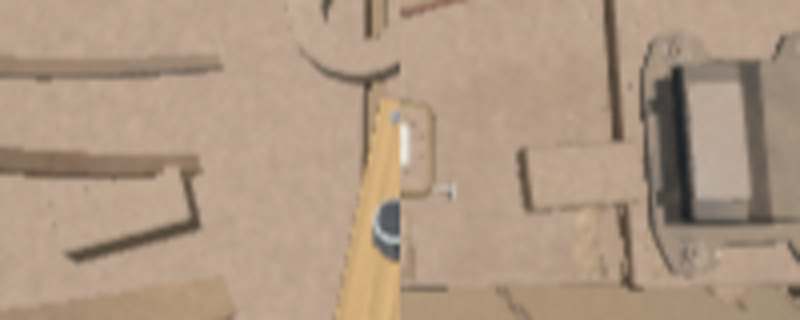

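The left block, with its top at about 34 mm, is the offcut. The one by the vise is the 29 mm sanding block. A leaning strip stands close to the offcut's far side, so I'll measure that clearance.

```bash
python3 - <<'E'
from h import *
import warnings;warnings.filterwarnings("ignore")
c=load("top0");W=world(c);s=load("side0");S=world(s)
im=s["color"][90:190,230:400][:,:,::-1]
cv2.imwrite("pics/sz.png",cv2.resize(im,(800,470),interpolation=cv2.INTER_CUBIC))
# combined top-face points
for n,w in(("top",W),("side",S)):
    for y in np.arange(.20,.36,.01):
        m=(abs(w[...,1]-y)<.005)&(w[...,0]>.55)&(w[...,0]<.75)
        p=w[m]; r=[]
        for x in np.arange(.58,.72,.01):
            q=p[abs(p[:,0]-x)<.005,2]
            r.append("%4d/%-4d"%(q.min()*1000,q.max()*1000) if len(q) else "   .     ")
        print(n,round(y,2)," ".join(r))
E
```

```text
top 0.2   -4/20     -7/4      -5/4      -6/4      -5/5      -4/2      -7/6      -5/5      -6/5      -3/4      -7/2      -5/5      -7/1      -8/4      -7/6   
top 0.21   11/24     -3/20     -3/12     -8/5      -4/3      -5/1      -4/1      -3/3      -4/3      -4/3      -3/3      -7/4      -4/3      -4/4      -5/2   
top 0.22   18/32     12/21     -1/15     -7/5      -4/2      -6/1      -3/4      -6/3      -4/2      -6/3      -4/1      -5/2      -7/4      -4/4      -5/2   
top 0.23   24/30     15/28     -3/16     -5/1      -7/1      -5/36     -6/35      0/37     -5/38     -5/23     -5/19     -5/1      -4/2      -5/4      -3/2   
top 0.24   25/36     24/29     -3/2      -5/3      -4/4      -4/38     30/41     27/40      7/38      5/38     16/24     -4/0      -4/2      -3/2      -8/2   
top 0.25   29/36     27/37     -5/1      -4/4      -7/4      -4/39     30/38     27/38     30/42     25/41     22/30     -3/6      -3/4      -5/3      -6/2   
top 0.26   30/45     38/38     -8/3      -7/3      -5/38     -4/37     28/38     27/39     29/48     34/50     30/41     -5/3      -4/2      -4/2  
[... 3298 characters left out ...]
    75/94      .        -2/2      -2/1       0/1       0/1   
side 0.32    .         0/0       0/0      -1/1      -2/35     33/34     31/35     32/34     86/100    83/99      .         1/1      -2/2      -4/2      -3/94  
side 0.33    .         0/1      -3/0      -1/-1     -2/-2      .         .        31/116    98/117    94/110     .        -1/1      -3/0       0/0      -3/105 
side 0.34    .        -3/-2      0/2       0/3       0/0       .         .       108/125   108/131   104/123     .        -2/3      -2/0      -1/1      -1/119 
side 0.35    .        -1/0      -1/0      -1/0      -1/1       .         .       123/142     2/134   117/125     .         0/1      -2/-1     -2/-1     -3/119
```

View pics/sz.png

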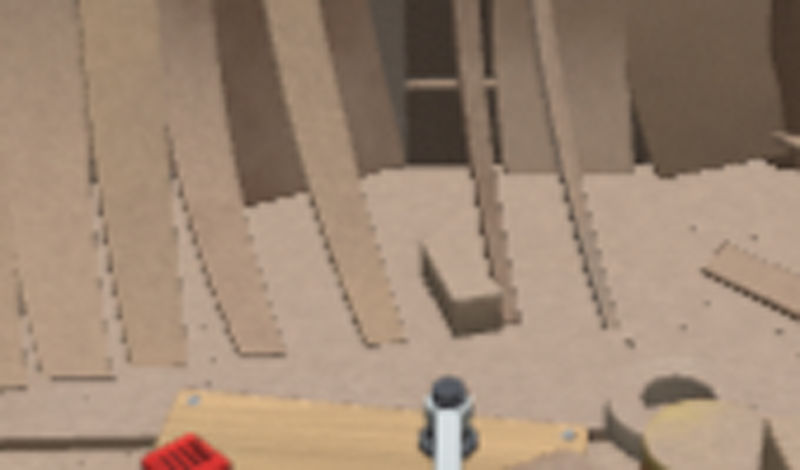

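The side view shows the offcut at crop (465,295) touching the foot of the leaning strip at (510,310). I'll cock the arm first. Then I'll drag the offcut clear with the closed fingertips before gripping it. Next I fit the poses.

```bash
cat > fit.py <<'E'
from h import *
import warnings;warnings.filterwarnings("ignore")
from scipy.optimize import differential_evolution as DE
def R2(a): return np.array([[np.cos(a),-np.sin(a)],[np.sin(a),np.cos(a)]])
def boxmask(c,boxes,p,z0=0):
    m=np.zeros((400*4,640*4),np.uint8)
    for b in boxes:
        pts=[px(c,[*(R2(p[2])@[x,y]+p[:2]),z]) for x in b[:2] for y in b[2:4] for z in b[4:]]
        h=cv2.convexHull(np.float32(pts));cv2.fillConvexPoly(m,((h+.5)*4).astype(np.int32),1)
    return cv2.resize(m*255,(640,400),interpolation=cv2.INTER_AREA)>127
def iou(a,b): return (a&b).sum()/max(1,(a|b).sum())
def block(cs,x0,y0,r=.08,a0=.28,da=.5):
    Ps=np.vstack([world(c).reshape(-1,3) for c in cs]);Ps=Ps[(abs(Ps[:,0]-x0)<r)&(abs(Ps[:,1]-y0)<r+.02)]
    T=Ps[(Ps[:,2]>.029)&(Ps[:,2]<.039)][:,:2];B=Ps[(Ps[:,2]<.006)|(Ps[:,2]>.046)][:,:2]
    def ins(Q,p): d=abs((Q-p[:2])@R2(p[2]));return (d[:,0]<.02)&(d[:,1]<.045)
    f=lambda p:-(ins(T,p).sum()-ins(B,p).sum())
    return DE(f,[(x0-.05,x0+.05),(y0-.05,y0+.05),(a0-da,a0+da)],seed=1,popsize=30,maxiter=150)
E
python3 - <<'E'
from fit import *
c=load("top0");s=load("side0");im=c["color"]
r=block([c,s],.645,.28);print("block",r.x.round(4),r.fun)
hsv=cv2.cvtColor(im,cv2.COLOR_RGB2HSV);h,sa,v=[hsv[...,i] for i in range(3)]
blue=(h>100)&(h<130)&(sa>110);blue[:160]=0;blue[200:]=0;blue[:,:270]=0;blue[:,350:]=0
mm=[(x0,x1,sg*y0,sg*y1,.012,t) for sg in(1,-1) for x0,x1,y0,y1,t in((.02,.04,.027,.053,.04),(-.008,.04,.0517,.0607,.03))]
W=world(c)
armz=W[...,2]>.044
f=lambda p:-iou(boxmask(c,mm,p)&~armz,blue)
r=DE(f,[(.60,.68),(-.09,.01),(-.3,0)],seed=1,popsize=10,maxiter=40);print("nest",r.x.round(4),r.fun)
n=r.x
plate=(h>8)&(h<28)&(sa>85);plate[:150]=0;plate[295:]=0;plate[:,:225]=0;plate[:,370:]=0
plate|=blue
k=cv2.morphologyEx(plate.astype(np.uint8),cv2.MORPH_CLOSE,np.ones((41,41)))>0
f=lambda p:-iou(boxmask(c,[(-.185,.108,-.125,.165,0,.012)],p),k)
r=DE(f,[(.48,.66),(-.08,.08),(-.3,0)],seed=1,popsize=10,maxiter=40);print("plate",r.x.round(4),r.fun)
# pad
red=((h<6)|(h>174))&(sa>150);red[:235]=0;red[290:]=0;red[:,:250]=0;red[:,310:]=0
print("pad",np.nanmean(W[red&(W[...,2]>.036)],0).round(4))
for p in[(297,241),(294,244),(305,233),(311,230),(290,247)]: print(p,W[p[1],p[0]].round(4),im[p[1],p[0]])
a=im[215:280,255:330][:,:,::-1];cv2.imwrite("pics/sear.png",cv2.resize(a,(600,520),interpolation=cv2.INTER_CUBIC))
E
```

```text
block [0.642  0.2758 0.2881] -460.0
nest [ 0.6493 -0.0458 -0.2085] -0.577922077922078
plate [ 0.592  -0.0387 -0.1734] -0.9253441295546558
pad [0.4544 0.0405 0.0401]
(297, 241) [ 0.5047 -0.0141  0.0321] [173 179 185]
(294, 244) [ 0.4999 -0.005   0.0102] [87 91 98]
(305, 233) [ 0.5286 -0.0349  0.0152] [88 92 97]
(311, 230) [ 0.5365 -0.0511  0.0157] [ 90  93 100]
(290, 247) [0.4897 0.0048 0.0267] [85 87 89]
```

View pics/sear.png

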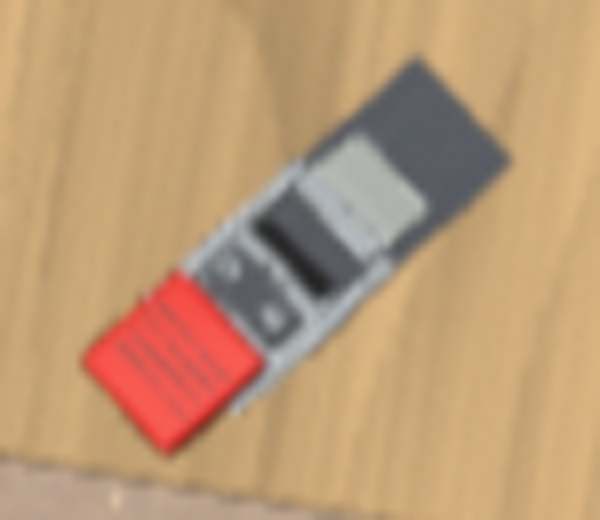

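The sear view shows the pin slot between the light tooth (365,195) and the black buffer (300,255), which puts the catch at about 0.77 rad. The pad centre is at (175,362).

```bash
cat > go.py <<'E'
import sys,numpy as np
from scipy.spatial.transform import Rotation as R
from rig import ctrl
YJ=-.1734;PIV=np.array([.6261,.0861])
def to(pos,yaw,q=None):
    "yaw: world angle (deg) of tool x; tool z down"
    s=ctrl.read_state();A=R.from_quat(s["tool_rot"])
    B=R.from_euler("z",yaw,degrees=True)*R.from_euler("x",180,degrees=True)
    d=A.inv().apply(np.array(pos)-s["tcp_pos"])*1000;a=(A.inv()*B).as_rotvec(degrees=True)
    print("t%.2f"%s["t"],"tcp",s["tcp_pos"].round(4),"d",d.round(1),"a",a.round(1),"j",s["joint_pos"].round(2),"F",s["contact_force"].round(1))
def peg(q):
    c,s=np.cos(YJ),np.sin(YJ);return PIV+.215*np.array([[c,-s],[s,c]])@[-np.sin(q),-np.cos(q)]
E
python3 - <<'E'
from h import *
W=world(load("top0"))
m=(W[...,2]>.07)&(W[...,1]<-.15)&(W[...,1]>-.22)
for x in np.arange(.5,.72,.02):
    p=W[m&(abs(W[...,0]-x)<.01)]; 
    if len(p): i=np.percentile(p[:,1],[98,100]);print(x.round(2),i.round(3),p[p[:,1]>i[0]-.006][:,2].round(2))
from go import *
for yaw in(90,-90):
    to([.45,-.08,.22],yaw)
print(peg(-.15),peg(.77))
E
```

```text
0.58 [-0.214 -0.214] [0.2  0.2  0.19]
0.6 [-0.18  -0.179] [0.15 0.16 0.16 0.16 0.15 0.15 0.15 0.15 0.16 0.13 0.15 0.15 0.15 0.13
 0.14 0.14 0.14 0.12 0.13 0.13 0.1  0.11 0.12 0.12 0.1  0.1  0.1  0.11
 0.09 0.1  0.09 0.08 0.08 0.08 0.07]
0.62 [-0.181 -0.18 ] [0.15 0.16 0.16 0.16 0.16 0.16 0.13 0.15 0.15 0.14 0.15 0.15 0.14 0.15
 0.16 0.1  0.15 0.15 0.16 0.09 0.15 0.15 0.16 0.11 0.11 0.12 0.08 0.08]
0.64 [-0.183 -0.182] [0.21 0.21 0.21 0.21 0.21 0.21 0.21 0.2  0.21 0.21 0.21 0.2  0.21 0.21
 0.21 0.19 0.2  0.2  0.19 0.2  0.16 0.16 0.2  0.2  0.15 0.19 0.15 0.15
 0.13 0.15 0.16 0.14 0.16 0.15 0.14 0.16 0.16 0.1  0.15 0.16 0.16 0.11
 0.15 0.16 0.16 0.11 0.12 0.08 0.13 0.08 0.08 0.09]
0.66 [-0.173 -0.171] [0.22 0.21 0.21 0.21 0.2  0.21 0.21 0.21 0.2  0.2  0.21 0.21 0.2  0.21
 0.21 0.2  0.2  0.2  0.2  0.19 0.2  0.2  0.19 0.2  0.18 0.2  0.19]
0.68 [-0.169 -0.169] [0.22 0.22 0.21 0.21 0.21 0.21 0.2  0.2  0.21 0.21 0.2  0.2  0.19 0.19]
0.7 [-0.195 -0.194] [0.23 0.23 0.22 0.22 0.15]
t0.10 tcp [ 0.1723 -0.4953  0.2305] d [ 398.7 -300.9   11.1] a [ -0.1  -0.1 -70.8] j [-1.24  0.26 -0.14  1.17  0.    1.57] F [0.9 0.7 0.4]
t0.10 tcp [ 0.1723 -0.4953  0.2305] d [ 398.7 -300.9   11.1] a [-1.000e-01  1.000e-01  1.092e+02] j [-1.24  0.26 -0.14  1.17  0.    1.57] F [0.9 0.7 0.4]
[ 0.62106946 -0.12884114] [ 0.45204488 -0.04011337]
```

```bash
python3 -m handwheel '[{"tx":40,"ty":-30,"tz":1,"ax":0,"ay":0,"az":-8,"gripper":40},{"tx":80,"ty":-60,"tz":2,"ax":0,"ay":0,"az":-16,"gripper":40},{"tx":120,"ty":-90,"tz":3,"ax":0,"ay":0,"az":-24,"gripper":40},{"tx":160,"ty":-120,"tz":4,"ax":0,"ay":0,"az":-32,"gripper":40},{"tx":200,"ty":-150,"tz":5,"ax":0,"ay":0,"az":-40,"gripper":40}]' 20
python3 -c "
from go import *
to([.45,-.08,.22],100)"
```

```text
t: 0.6
tcp_pos: [0.3125, -0.2866, 0.226]
tool_rot: [0.868, 0.496, 0.0, -0.0]
contact_force: [0.8, -0.3, 0.6]
opening: 0.47
finger_force: 0.0
t0.60 tcp [ 0.3125 -0.2866  0.226 ] d [247.8  13.5   6. ] a [ -0.   -0.  -40.5] j [-0.74  0.09 -0.37  1.11  0.    1.36] F [ 0.8 -0.3  0.6]
```

```bash
python3 -m handwheel '[{"tx":50,"ty":3,"tz":1,"ax":0,"ay":0,"az":-8,"gripper":40},{"tx":100,"ty":5,"tz":2,"ax":0,"ay":0,"az":-16,"gripper":40},{"tx":150,"ty":8,"tz":4,"ax":0,"ay":0,"az":-24,"gripper":40},{"tx":200,"ty":11,"tz":5,"ax":0,"ay":0,"az":-32,"gripper":40},{"tx":248,"ty":13,"tz":6,"ax":0,"ay":0,"az":-40,"gripper":40}]'
python3 -c "
from go import *
to([.621,-.122,.14],100)"
```

```text
t: 1.1
tcp_pos: [0.4509, -0.0801, 0.2201]
tool_rot: [0.646, 0.763, -0.0, 0.0]
contact_force: [0.2, -1.2, 0.2]
opening: 0.471
finger_force: 0.0
t1.10 tcp [ 0.4509 -0.0801  0.2201] d [-69.4 160.8  80.1] a [-0.   0.  -0.5] j [-0.18  0.15 -0.31  1.11 -0.    1.23] F [ 0.2 -1.2  0.2]
```

```bash
python3 -m handwheel '[{"tx":-18,"ty":40,"tz":0,"ax":0,"ay":0,"az":0,"gripper":40},{"tx":-35,"ty":80,"tz":0,"ax":0,"ay":0,"az":0,"gripper":40},{"tx":-52,"ty":121,"tz":0,"ax":0,"ay":0,"az":0,"gripper":40},{"tx":-69,"ty":161,"tz":30,"ax":0,"ay":0,"az":0,"gripper":40},{"tx":-69,"ty":161,"tz":75,"ax":0,"ay":0,"az":0,"gripper":40}]'
python3 -c "
from go import *
to([.621,-.122,.060],100)"
```

```text
t: 1.6
tcp_pos: [0.6289, -0.1263, 0.1467]
tool_rot: [0.648, 0.761, 0.003, 0.005]
contact_force: [0.8, -0.5, -0.5]
opening: 0.468
finger_force: 0.0
t1.60 tcp [ 0.6289 -0.1263  0.1467] d [ 5.9 -8.1 86.6] a [ 0.7  0.3 -0.8] j [-0.2   0.49 -0.    1.06 -0.    1.21] F [ 0.8 -0.5 -0.5]
```

```bash
python3 -m handwheel '[{"tx":0,"ty":0,"tz":0,"ax":0,"ay":0,"az":0,"gripper":40},{"tx":0,"ty":0,"tz":30,"ax":0,"ay":0,"az":0,"gripper":40},{"tx":0,"ty":0,"tz":60,"ax":0,"ay":0,"az":0,"gripper":40},{"tx":0,"ty":0,"tz":85,"ax":0,"ay":0,"az":0,"gripper":40},{"tx":0,"ty":0,"tz":85,"ax":0,"ay":0,"az":0,"gripper":40}]'
python3 - <<'E'
from go import *
to([.621,-.122,.060],100)
import cv2
c=ctrl.camera("side");np.savez("side1.npz",**c);cv2.imwrite("pics/side1.png",cv2.resize(c["color"][100:260,220:420][:,:,::-1],(750,600)))
E
```

```text
t: 2.1
tcp_pos: [0.617, -0.1239, 0.0582]
tool_rot: [0.648, 0.761, -0.002, -0.003]
contact_force: [-0.9, 0.3, -0.2]
opening: 0.473
finger_force: 0.0
t2.10 tcp [ 0.617  -0.1239  0.0582] d [ 1.3  4.3 -1.8] a [-0.4 -0.1 -0.8] j [-0.2   0.55 -0.15  0.88  0.    1.21] F [-0.9  0.3 -0.2]
```

View pics/side1.png

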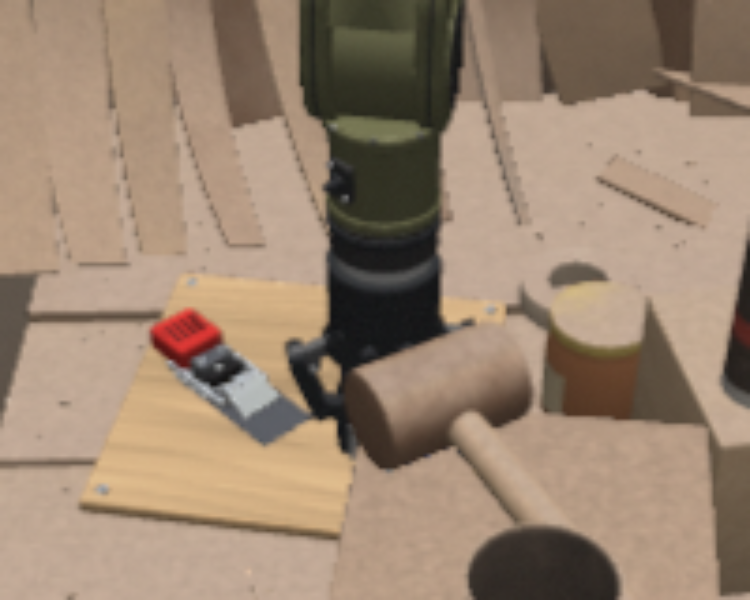

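The side view shows the gripper around the peg behind the mallet at (440,390), with no contact. I'll close on the peg.

```bash
python3 -m handwheel '[{"gripper":20,"tx":0,"ty":0,"tz":0,"ax":0,"ay":0,"az":0},{"tx":0,"ty":0,"tz":0,"ax":0,"ay":0,"az":0,"gripper":10},{"tx":0,"ty":0,"tz":0,"ax":0,"ay":0,"az":0,"gripper":10},{"tx":0,"ty":0,"tz":0,"ax":0,"ay":0,"az":0,"gripper":10},{"tx":0,"ty":0,"tz":0,"ax":0,"ay":0,"az":0,"gripper":10}]' 20
python3 - <<'E'
from go import *
c,s=np.cos(YJ),np.sin(YJ)
st=ctrl.read_state();p=st["tcp_pos"][:2]
# deltas in tool axes (yaw 100): x=(cos100,sin100), y=(sin100,-cos100)
a=np.radians(99.5);ex=np.array([np.cos(a),np.sin(a)]);ey=np.array([np.sin(a),-np.cos(a)])
for q in np.arange(-.15,.85,.05): d=(peg(q)-peg(-.15))*1000;print(q.round(2),(d@ex).round(1),(d@ey).round(1))
to([.621,-.122,.06],100)
E
```

```text
t: 2.65
tcp_pos: [0.6228, -0.1247, 0.0628]
tool_rot: [0.648, 0.762, 0.002, 0.002]
contact_force: [2.0, 1.3, 6.7]
opening: 0.177
finger_force: 21.7
-0.15 0.0 0.0
-0.1 2.3 -10.5
-0.05 5.1 -20.9
0.0 8.4 -31.1
0.05 12.2 -41.1
0.1 16.6 -51.0
0.15 21.4 -60.6
0.2 26.7 -70.0
0.25 32.4 -79.0
0.3 38.6 -87.8
0.35 45.2 -96.3
0.4 52.3 -104.4
0.45 59.7 -112.2
0.5 67.5 -119.5
0.55 75.7 -126.5
0.6 84.2 -133.1
0.65 93.1 -139.2
0.7 102.2 -144.9
0.75 111.6 -150.1
0.8 121.2 -154.8
t2.65 tcp [ 0.6228 -0.1247  0.0628] d [ 3.  -1.4  2.8] a [ 0.3  0.1 -0.8] j [-0.2   0.55 -0.14  0.88  0.    1.21] F [2.  1.3 6.7]
```

```bash
cat >> go.py <<'E'
def arc(q0,y0,q1,y1,off=.007):
    f=lambda q,y:peg(q)+off*np.array([np.cos(np.radians(y)),np.sin(np.radians(y))])
    a=np.radians(y0);ex=np.array([np.cos(a),np.sin(a)]);ey=np.array([np.sin(a),-np.cos(a)])
    for k in range(1,6):
        d=(f(q0+(q1-q0)*k/5,y0+(y1-y0)*k/5)-f(q0,y0))*1000;print((d@ex).round(1),(d@ey).round(1),round((y0-y1)*k/5,1))
E
python3 -c "
from go import *
arc(-.15,100,.05,80)
arc(.05,80,.25,65)
arc(.25,65,.45,52)"
```

```text
1.8 -7.9 4.0
4.0 -15.7 8.0
6.4 -23.5 12.0
9.2 -31.1 16.0
12.2 -38.6 20.0
0.6 -8.2 3.0
1.5 -16.4 6.0
2.7 -24.5 9.0
4.3 -32.6 12.0
6.1 -40.6 15.0
0.1 -8.3 2.6
0.4 -16.6 5.2
1.1 -24.8 7.8
2.2 -33.0 10.4
3.6 -41.2 13.0
```

```bash
python3 -m handwheel '[{"tx":1.8,"ty":-7.9,"tz":-3,"ax":0,"ay":0,"az":4,"gripper":10},{"tx":4,"ty":-15.7,"tz":-4,"ax":0,"ay":0,"az":8,"gripper":10},{"tx":6.4,"ty":-23.5,"tz":-4,"ax":0,"ay":0,"az":12,"gripper":10},{"tx":9.2,"ty":-31.1,"tz":-4,"ax":0,"ay":0,"az":16,"gripper":10},{"tx":12.2,"ty":-38.6,"tz":-4,"ax":0,"ay":0,"az":20,"gripper":10}]'
python3 -m handwheel '[{"tx":0.6,"ty":-8.2,"tz":0,"ax":0,"ay":0,"az":3,"gripper":10},{"tx":1.5,"ty":-16.4,"tz":0,"ax":0,"ay":0,"az":6,"gripper":10},{"tx":2.7,"ty":-24.5,"tz":0,"ax":0,"ay":0,"az":9,"gripper":10},{"tx":4.3,"ty":-32.6,"tz":0,"ax":0,"ay":0,"az":12,"gripper":10},{"tx":6.1,"ty":-40.6,"tz":0,"ax":0,"ay":0,"az":15,"gripper":10}]'
python3 -m handwheel '[{"tx":0.1,"ty":-8.3,"tz":0,"ax":0,"ay":0,"az":2.6,"gripper":10},{"tx":0.4,"ty":-16.6,"tz":0,"ax":0,"ay":0,"az":5.2,"gripper":10},{"tx":1.1,"ty":-24.8,"tz":0,"ax":0,"ay":0,"az":7.8,"gripper":10},{"tx":2.2,"ty":-33,"tz":0,"ax":0,"ay":0,"az":10.4,"gripper":10},{"tx":3.6,"ty":-41.2,"tz":0,"ax":0,"ay":0,"az":13,"gripper":10}]'
python3 - <<'E'
from go import *
print(peg(.45)+.007*np.array([np.cos(np.radians(52)),np.sin(np.radians(52))]))
to([.5,-.08,.06],52)
arc(.45,52,.50,48);arc(.5,48,.55,46)
E
```

```text
t: 3.15
tcp_pos: [0.5799, -0.1182, 0.0633]
tool_rot: [0.771, 0.636, 0.0, -0.001]
contact_force: [3.5, 1.9, -7.8]
opening: 0.18
finger_force: 20.3
t: 3.65
tcp_pos: [0.5416, -0.1048, 0.0635]
tool_rot: [0.848, 0.531, 0.0, -0.0]
contact_force: [4.9, 1.2, -8.7]
opening: 0.18
finger_force: 20.1
t: 4.15
tcp_pos: [0.5063, -0.0843, 0.0635]
tool_rot: [0.902, 0.431, -0.0, 0.001]
contact_force: [7.5, 0.1, -11.4]
opening: 0.173
finger_force: 19.9
[ 0.50489285 -0.08294205]
t4.15 tcp [ 0.5063 -0.0843  0.0635] d [-0.6 -7.6  3.5] a [ 0.1  0.  -0.9] j [-0.16  0.37 -0.45  0.75 -0.    2.09] F [  7.5   0.1 -11.4]
-0.1 -2.1 0.8
-0.1 -4.1 1.6
-0.2 -6.2 2.4
-0.2 -8.2 3.2
-0.2 -10.3 4.0
-0.1 -2.1 0.4
-0.2 -4.2 0.8
-0.3 -6.3 1.2
-0.3 -8.4 1.6
-0.4 -10.5 2.0
```

```bash
python3 -m handwheel '[{"tx":0,"ty":-2,"tz":1,"ax":0,"ay":0,"az":1,"gripper":10},{"tx":0,"ty":-4,"tz":2,"ax":0,"ay":0,"az":2,"gripper":10},{"tx":-0.1,"ty":-6,"tz":2.5,"ax":0,"ay":0,"az":2,"gripper":10},{"tx":-0.2,"ty":-8,"tz":2.5,"ax":0,"ay":0,"az":3,"gripper":10},{"tx":-0.2,"ty":-10.3,"tz":2.5,"ax":0,"ay":0,"az":4,"gripper":10}]'
python3 - <<'E'
from go import *
print(peg(.50)+.007*np.array([np.cos(np.radians(48)),np.sin(np.radians(48))]))
to([.5,-.08,.06],48)
E
```

```text
t: 4.65
tcp_pos: [0.4997, -0.0792, 0.0632]
tool_rot: [0.917, 0.4, 0.001, 0.002]
contact_force: [2.9, -4.8, 2.3]
opening: 0.18
finger_force: 21.3
[ 0.49669973 -0.07676473]
t4.65 tcp [ 0.4997 -0.0792  0.0632] d [-0.4  0.8  3.2] a [ 0.3 -0.  -0.9] j [-0.16  0.36 -0.47  0.73 -0.    2.16] F [ 2.9 -4.8  2.3]
```

```bash
M='x'; python3 -m handwheel '[{"tx":-0.1,"ty":-2.1,"tz":0,"ax":0,"ay":0,"az":0.4,"gripper":10},{"tx":-0.2,"ty":-4.2,"tz":0,"ax":0,"ay":0,"az":0.8,"gripper":10},{"tx":-0.3,"ty":-6.3,"tz":0,"ax":0,"ay":0,"az":1.2,"gripper":10},{"tx":-0.3,"ty":-8.4,"tz":0,"ax":0,"ay":0,"az":1.6,"gripper":10},{"tx":-0.4,"ty":-10.5,"tz":0,"ax":0,"ay":0,"az":2,"gripper":10}]'
cat >> go.py <<'E'
def q():
    s=ctrl.read_state();A=R.from_quat(s["tool_rot"]).as_matrix();p=s["tcp_pos"][:2]-.007*A[:2,0]
    d=p-PIV;jd=np.arctan2(d[1],d[0])-YJ;qq=-np.pi/2-jd;t=s["contact_force"]
    c,sn=np.cos(qq-YJ),np.sin(qq-YJ);tan=np.array([-c,sn])
    print("t%.2f q %.3f r %.4f yaw %.1f drawforce %.1f Fz %.1f |Fxy| %.1f"%(s["t"],qq,np.hypot(*d),np.degrees(np.arctan2(A[1,0],A[0,0])),-t[:2]@tan,t[2],np.hypot(*t[:2])))
E
python3 -c "
from go import *
q();arc(.55,46,.6,44);arc(.6,44,.625,43)"
```

```text
t: 5.15
tcp_pos: [0.4916, -0.0727, 0.0632]
tool_rot: [0.924, 0.383, 0.001, 0.003]
contact_force: [2.3, -5.2, 2.1]
opening: 0.18
finger_force: 21.3
t5.15 q 0.532 r 0.2151 yaw 45.1 drawforce 5.1 Fz 2.1 |Fxy| 5.7
-0.1 -2.1 0.4
-0.1 -4.2 0.8
-0.2 -6.3 1.2
-0.2 -8.4 1.6
-0.2 -10.5 2.0
-0.0 -1.1 0.2
-0.1 -2.1 0.4
-0.1 -3.2 0.6
-0.1 -4.2 0.8
-0.1 -5.3 1.0
```

```bash
python3 -m handwheel '[{"tx":-0.1,"ty":-2.1,"tz":0,"ax":0,"ay":0,"az":0.4,"gripper":10},{"tx":-0.1,"ty":-4.2,"tz":0,"ax":0,"ay":0,"az":0.8,"gripper":10},{"tx":-0.2,"ty":-6.3,"tz":0,"ax":0,"ay":0,"az":1.2,"gripper":10},{"tx":-0.2,"ty":-8.4,"tz":0,"ax":0,"ay":0,"az":1.6,"gripper":10},{"tx":-0.2,"ty":-10.5,"tz":0,"ax":0,"ay":0,"az":2,"gripper":10}]' >/dev/null;python3 -c "
from go import *
q()"
```

```text
t5.65 q 0.581 r 0.2151 yaw 43.1 drawforce 7.1 Fz 2.5 |Fxy| 8.4
```

```bash
python3 -m handwheel '[{"tx":0,"ty":-1,"tz":0,"ax":0,"ay":0,"az":0.2,"gripper":10},{"tx":0,"ty":-2,"tz":0,"ax":0,"ay":0,"az":0.4,"gripper":10},{"tx":-0.1,"ty":-3,"tz":0,"ax":0,"ay":0,"az":0.6,"gripper":10},{"tx":-0.1,"ty":-4,"tz":0,"ax":0,"ay":0,"az":0.8,"gripper":10},{"tx":-0.1,"ty":-5.2,"tz":0,"ax":0,"ay":0,"az":1,"gripper":10}]' >/dev/null;python3 -c "
from go import *
q();arc(.625,43,.65,42);arc(.65,42,.66,41)"
```

```text
t6.15 q 0.601 r 0.2151 yaw 42.0 drawforce 7.8 Fz 2.4 |Fxy| 9.1
-0.0 -1.1 0.2
-0.0 -2.1 0.4
-0.0 -3.2 0.6
-0.1 -4.2 0.8
-0.1 -5.3 1.0
-0.0 -0.4 0.2
-0.0 -0.8 0.4
-0.0 -1.2 0.6
-0.0 -1.6 0.8
-0.0 -2.0 1.0
```

```bash
python3 -m handwheel '[{"tx":0,"ty":-0.6,"tz":0,"ax":0,"ay":0,"az":0.2,"gripper":10},{"tx":0,"ty":-1.2,"tz":0,"ax":0,"ay":0,"az":0.3,"gripper":10},{"tx":0,"ty":-1.8,"tz":0,"ax":0,"ay":0,"az":0.4,"gripper":10},{"tx":0,"ty":-2.4,"tz":0,"ax":0,"ay":0,"az":0.5,"gripper":10},{"tx":0,"ty":-3,"tz":0,"ax":0,"ay":0,"az":0.6,"gripper":10}]' >/dev/null;python3 -c "
from go import *
q()"
```

```text
t6.65 q 0.617 r 0.2151 yaw 41.4 drawforce 8.7 Fz 2.0 |Fxy| 10.1
```

```bash
python3 -m handwheel '[{"tx":0,"ty":-0.4,"tz":0,"ax":0,"ay":0,"az":0.2,"gripper":10},{"tx":0,"ty":-0.8,"tz":0,"ax":0,"ay":0,"az":0.3,"gripper":10},{"tx":0,"ty":-1.2,"tz":0,"ax":0,"ay":0,"az":0.4,"gripper":10},{"tx":0,"ty":-1.6,"tz":0,"ax":0,"ay":0,"az":0.5,"gripper":10},{"tx":0,"ty":-2,"tz":0,"ax":0,"ay":0,"az":0.6,"gripper":10}]' >/dev/null;python3 -c "
from go import *
q()"
```

```text
t7.15 q 0.627 r 0.2151 yaw 40.8 drawforce 8.4 Fz 2.5 |Fxy| 9.7
```

```bash
python3 -m handwheel '[{"tx":0,"ty":-0.6,"tz":0,"ax":0,"ay":0,"az":0.2,"gripper":10},{"tx":0,"ty":-1.2,"tz":0,"ax":0,"ay":0,"az":0.3,"gripper":10},{"tx":0,"ty":-1.8,"tz":0,"ax":0,"ay":0,"az":0.4,"gripper":10},{"tx":0,"ty":-2.4,"tz":0,"ax":0,"ay":0,"az":0.5,"gripper":10},{"tx":0,"ty":-3,"tz":0,"ax":0,"ay":0,"az":0.6,"gripper":10}]' >/dev/null;python3 -c "
from go import *
q()"
```

```text
t7.65 q 0.640 r 0.2151 yaw 40.2 drawforce 8.8 Fz 2.9 |Fxy| 9.9
```

```bash
python3 -m handwheel '[{"tx":0,"ty":-0.5,"tz":0,"ax":0,"ay":0,"az":0.2,"gripper":10},{"tx":0,"ty":-1,"tz":0,"ax":0,"ay":0,"az":0.3,"gripper":10},{"tx":0,"ty":-1.5,"tz":0,"ax":0,"ay":0,"az":0.4,"gripper":10},{"tx":0,"ty":-2,"tz":0,"ax":0,"ay":0,"az":0.5,"gripper":10},{"tx":0,"ty":-2.5,"tz":0,"ax":0,"ay":0,"az":0.6,"gripper":10}]' >/dev/null;python3 -c "
from go import *
q()"
```

```text
t8.15 q 0.652 r 0.2151 yaw 39.6 drawforce 8.1 Fz 2.5 |Fxy| 10.1
```

```bash
python3 -m handwheel '[{"tx":0,"ty":-0.6,"tz":0,"ax":0,"ay":0,"az":0.2,"gripper":10},{"tx":0,"ty":-1.2,"tz":0,"ax":0,"ay":0,"az":0.3,"gripper":10},{"tx":0,"ty":-1.8,"tz":0,"ax":0,"ay":0,"az":0.4,"gripper":10},{"tx":0,"ty":-2.4,"tz":0,"ax":0,"ay":0,"az":0.5,"gripper":10},{"tx":0,"ty":-3,"tz":0,"ax":0,"ay":0,"az":0.6,"gripper":10}]' >/dev/null;python3 -c "
from go import *
q()"
```

```text
t8.65 q 0.666 r 0.2151 yaw 39.0 drawforce 9.4 Fz 2.7 |Fxy| 10.9
```

```bash
python3 -m handwheel '[{"tx":0,"ty":-0.5,"tz":0,"ax":0,"ay":0,"az":0.2,"gripper":10},{"tx":0,"ty":-1,"tz":0,"ax":0,"ay":0,"az":0.3,"gripper":10},{"tx":0,"ty":-1.5,"tz":0,"ax":0,"ay":0,"az":0.4,"gripper":10},{"tx":0,"ty":-2,"tz":0,"ax":0,"ay":0,"az":0.5,"gripper":10},{"tx":0,"ty":-2.5,"tz":0,"ax":0,"ay":0,"az":0.6,"gripper":10}]' >/dev/null;python3 -c "
from go import *
q()"
```

```text
t9.15 q 0.678 r 0.2151 yaw 38.4 drawforce 9.1 Fz 3.9 |Fxy| 10.6
```

```bash
python3 -m handwheel '[{"tx":0,"ty":-0.6,"tz":0,"ax":0,"ay":0,"az":0.2,"gripper":10},{"tx":0,"ty":-1.2,"tz":0,"ax":0,"ay":0,"az":0.3,"gripper":10},{"tx":0,"ty":-1.8,"tz":0,"ax":0,"ay":0,"az":0.4,"gripper":10},{"tx":0,"ty":-2.4,"tz":0,"ax":0,"ay":0,"az":0.5,"gripper":10},{"tx":0,"ty":-3,"tz":0,"ax":0,"ay":0,"az":0.6,"gripper":10}]' >/dev/null;python3 -c "
from go import *
q()"
```

```text
t9.65 q 0.691 r 0.2152 yaw 37.8 drawforce 10.9 Fz 3.0 |Fxy| 12.7
```

```bash
python3 -m handwheel '[{"tx":0,"ty":-0.5,"tz":0,"ax":0,"ay":0,"az":0.2,"gripper":10},{"tx":0,"ty":-1,"tz":0,"ax":0,"ay":0,"az":0.3,"gripper":10},{"tx":0,"ty":-1.5,"tz":0,"ax":0,"ay":0,"az":0.4,"gripper":10},{"tx":0,"ty":-2,"tz":0,"ax":0,"ay":0,"az":0.5,"gripper":10},{"tx":0,"ty":-2.5,"tz":0,"ax":0,"ay":0,"az":0.6,"gripper":10}]' >/dev/null;python3 -c "
from go import *
q()"
```

```text
t10.15 q 0.704 r 0.2153 yaw 37.2 drawforce 9.5 Fz 3.2 |Fxy| 11.9
```

```bash
python3 -m handwheel '[{"tx":0,"ty":-0.5,"tz":0,"ax":0,"ay":0,"az":0.2,"gripper":10},{"tx":0,"ty":-1,"tz":0,"ax":0,"ay":0,"az":0.3,"gripper":10},{"tx":0,"ty":-1.5,"tz":0,"ax":0,"ay":0,"az":0.4,"gripper":10},{"tx":0,"ty":-2,"tz":0,"ax":0,"ay":0,"az":0.5,"gripper":10},{"tx":0,"ty":-2,"tz":0,"ax":0,"ay":0,"az":0.6,"gripper":10}]' >/dev/null;python3 -c "
from go import *
q()"
```

```text
t10.65 q 0.715 r 0.2153 yaw 36.6 drawforce 8.3 Fz 4.0 |Fxy| 10.4
```

```bash
python3 -m handwheel '[{"tx":0,"ty":-0.5,"tz":0,"ax":0,"ay":0,"az":0.2,"gripper":10},{"tx":0,"ty":-1,"tz":0,"ax":0,"ay":0,"az":0.3,"gripper":10},{"tx":0,"ty":-1.5,"tz":0,"ax":0,"ay":0,"az":0.4,"gripper":10},{"tx":0,"ty":-2,"tz":0,"ax":0,"ay":0,"az":0.5,"gripper":10},{"tx":0,"ty":-2,"tz":0,"ax":0,"ay":0,"az":0.6,"gripper":10}]' >/dev/null;python3 -c "
from go import *
q()"
```

```text
t11.15 q 0.725 r 0.2153 yaw 36.0 drawforce 9.1 Fz 4.7 |Fxy| 11.5
```

```bash
python3 -m handwheel '[{"tx":0,"ty":-0.5,"tz":0,"ax":0,"ay":0,"az":0.2,"gripper":10},{"tx":0,"ty":-1,"tz":0,"ax":0,"ay":0,"az":0.3,"gripper":10},{"tx":0,"ty":-1.5,"tz":0,"ax":0,"ay":0,"az":0.4,"gripper":10},{"tx":0,"ty":-2,"tz":0,"ax":0,"ay":0,"az":0.5,"gripper":10},{"tx":0,"ty":-2,"tz":0,"ax":0,"ay":0,"az":0.6,"gripper":10}]' ;python3 -c "
from go import *
q()"
```

```text
t: 11.65
tcp_pos: [0.4621, -0.0422, 0.0631]
tool_rot: [0.953, 0.304, -0.0, 0.004]
contact_force: [0.5, -11.0, 4.7]
opening: 0.177
finger_force: 21.8
t11.65 q 0.735 r 0.2153 yaw 35.4 drawforce 9.0 Fz 4.7 |Fxy| 11.1
```

```bash
python3 -m handwheel '[{"tx":0.2,"ty":-0.5,"tz":0,"ax":0,"ay":0,"az":0.2,"gripper":10},{"tx":0.3,"ty":-1,"tz":0,"ax":0,"ay":0,"az":0.3,"gripper":10},{"tx":0.3,"ty":-1.5,"tz":0,"ax":0,"ay":0,"az":0.4,"gripper":10},{"tx":0.3,"ty":-2,"tz":0,"ax":0,"ay":0,"az":0.5,"gripper":10},{"tx":0.3,"ty":-2,"tz":0,"ax":0,"ay":0,"az":0.6,"gripper":10}]' >/dev/null;python3 -c "
from go import *
q()"
```

```text
t12.15 q 0.745 r 0.2153 yaw 34.8 drawforce 9.0 Fz 5.7 |Fxy| 11.2
```

```bash
python3 -m handwheel '[{"tx":0.2,"ty":-0.5,"tz":0,"ax":0,"ay":0,"az":0,"gripper":10},{"tx":0.3,"ty":-1,"tz":0,"ax":0,"ay":0,"az":0,"gripper":10},{"tx":0.3,"ty":-1.5,"tz":0,"ax":0,"ay":0,"az":0,"gripper":10},{"tx":0.3,"ty":-2,"tz":0,"ax":0,"ay":0,"az":0,"gripper":10},{"tx":0.3,"ty":-2,"tz":0,"ax":0,"ay":0,"az":0,"gripper":10}]' >/dev/null;python3 -c "
from go import *
q()"
```

```text
t12.65 q 0.755 r 0.2153 yaw 34.8 drawforce 8.2 Fz 6.1 |Fxy| 11.6
```

```bash
python3 -m handwheel '[{"tx":0,"ty":-0.5,"tz":0,"ax":0,"ay":0,"az":0.2,"gripper":10},{"tx":0,"ty":-1,"tz":0,"ax":0,"ay":0,"az":0.3,"gripper":10},{"tx":0,"ty":-1.5,"tz":0,"ax":0,"ay":0,"az":0.4,"gripper":10},{"tx":0,"ty":-2,"tz":0,"ax":0,"ay":0,"az":0.5,"gripper":10},{"tx":0,"ty":-2,"tz":0,"ax":0,"ay":0,"az":0.6,"gripper":10}]' >/dev/null;python3 -c "
from go import *
q()"
```

```text
t13.15 q 0.768 r 0.2154 yaw 34.2 drawforce 5.6 Fz 8.7 |Fxy| 9.7
```

The draw force dropped, so it has probably passed the tooth. I'll make one small step to confirm against the buffer.

```bash
python3 -m handwheel '[{"tx":0,"ty":-0.4,"tz":0,"ax":0,"ay":0,"az":0,"gripper":10},{"tx":0,"ty":-0.8,"tz":0,"ax":0,"ay":0,"az":0,"gripper":10},{"tx":0,"ty":-1.2,"tz":0,"ax":0,"ay":0,"az":0,"gripper":10},{"tx":0,"ty":-1.5,"tz":0,"ax":0,"ay":0,"az":0,"gripper":10},{"tx":0,"ty":-1.5,"tz":0,"ax":0,"ay":0,"az":0,"gripper":10}]' >/dev/null;python3 -c "
from go import *
q()"
```

```text
t13.65 q 0.781 r 0.2152 yaw 34.3 drawforce 3.6 Fz 8.8 |Fxy| 8.2
```

```bash
python3 -m handwheel '[{"tx":0,"ty":-0.4,"tz":0,"ax":0,"ay":0,"az":0,"gripper":10},{"tx":0,"ty":-0.8,"tz":0,"ax":0,"ay":0,"az":0,"gripper":10},{"tx":0,"ty":-1.2,"tz":0,"ax":0,"ay":0,"az":0,"gripper":10},{"tx":0,"ty":-1.5,"tz":0,"ax":0,"ay":0,"az":0,"gripper":10},{"tx":0,"ty":-1.5,"tz":0,"ax":0,"ay":0,"az":0,"gripper":10}]' >/dev/null;python3 -c "
from go import *
q()"
```

```text
t14.15 q 0.783 r 0.2152 yaw 34.2 drawforce 6.2 Fz 6.9 |Fxy| 9.6
```

```bash
python3 -m handwheel '[{"tx":0,"ty":-0.4,"tz":0,"ax":0,"ay":0,"az":0,"gripper":10},{"tx":0,"ty":-0.8,"tz":0,"ax":0,"ay":0,"az":0,"gripper":10},{"tx":0,"ty":-1.2,"tz":0,"ax":0,"ay":0,"az":0,"gripper":10},{"tx":0,"ty":-1.5,"tz":0,"ax":0,"ay":0,"az":0,"gripper":10},{"tx":0,"ty":-1.5,"tz":0,"ax":0,"ay":0,"az":0,"gripper":10}]' >/dev/null;python3 -c "
from go import *
q()"
```

```text
t14.65 q 0.788 r 0.2152 yaw 34.2 drawforce 7.9 Fz 6.3 |Fxy| 11.1
```

```bash
python3 -m handwheel '[{"tx":0,"ty":-0.4,"tz":0,"ax":0,"ay":0,"az":0,"gripper":10},{"tx":0,"ty":-0.8,"tz":0,"ax":0,"ay":0,"az":0,"gripper":10},{"tx":0,"ty":-1.2,"tz":0,"ax":0,"ay":0,"az":0,"gripper":10},{"tx":0,"ty":-1.5,"tz":0,"ax":0,"ay":0,"az":0,"gripper":10},{"tx":0,"ty":-1.5,"tz":0,"ax":0,"ay":0,"az":0,"gripper":10}]' >/dev/null;python3 -c "
from go import *
q()"
```

```text
t15.15 q 0.795 r 0.2152 yaw 34.2 drawforce 7.6 Fz 6.1 |Fxy| 11.3
```

```bash
python3 -m handwheel '[{"tx":0,"ty":-0.4,"tz":0,"ax":0,"ay":0,"az":0,"gripper":10},{"tx":0,"ty":-0.8,"tz":0,"ax":0,"ay":0,"az":0,"gripper":10},{"tx":0,"ty":-1.2,"tz":0,"ax":0,"ay":0,"az":0,"gripper":10},{"tx":0,"ty":-1.5,"tz":0,"ax":0,"ay":0,"az":0,"gripper":10},{"tx":0,"ty":-1.5,"tz":0,"ax":0,"ay":0,"az":0,"gripper":10}]' >/dev/null;python3 -c "
from go import *
q()"
```

```text
t15.65 q 0.799 r 0.2153 yaw 34.2 drawforce 9.2 Fz 6.2 |Fxy| 12.4
```

```bash
python3 -m handwheel '[{"tx":0,"ty":-0.4,"tz":0,"ax":0,"ay":0,"az":0,"gripper":10},{"tx":0,"ty":-0.8,"tz":0,"ax":0,"ay":0,"az":0,"gripper":10},{"tx":0,"ty":-1.2,"tz":0,"ax":0,"ay":0,"az":0,"gripper":10},{"tx":0,"ty":-1.5,"tz":0,"ax":0,"ay":0,"az":0,"gripper":10},{"tx":0,"ty":-1.5,"tz":0,"ax":0,"ay":0,"az":0,"gripper":10}]' >/dev/null;python3 -c "
from go import *
q();print(ctrl.read_state()['contact_force'])"
```

```text
t16.15 q 0.802 r 0.2153 yaw 34.2 drawforce 12.4 Fz 4.7 |Fxy| 15.5
[ -0.68186464 -15.44152462   4.67200829]
```

The force now rises as the motion shrinks, so the pin is on the buffer. I'll ease back and check that it holds on the tooth.

```bash
python3 -m handwheel '[{"tx":0,"ty":1,"tz":0,"ax":0,"ay":0,"az":0,"gripper":10},{"tx":0,"ty":2,"tz":0,"ax":0,"ay":0,"az":0,"gripper":10},{"tx":0,"ty":3,"tz":0,"ax":0,"ay":0,"az":0,"gripper":10},{"tx":0,"ty":4,"tz":0,"ax":0,"ay":0,"az":0,"gripper":10},{"tx":0,"ty":5,"tz":0,"ax":0,"ay":0,"az":0,"gripper":10}]' >/dev/null;python3 -c "
from go import *
q()"
```

```text
t16.65 q 0.787 r 0.2153 yaw 34.2 drawforce 6.1 Fz 7.5 |Fxy| 10.3
```

```bash
python3 -m handwheel '[{"tx":0,"ty":0.5,"tz":0,"ax":0,"ay":0,"az":0,"gripper":10},{"tx":0,"ty":1,"tz":0,"ax":0,"ay":0,"az":0,"gripper":10},{"tx":0,"ty":1.5,"tz":0,"ax":0,"ay":0,"az":0,"gripper":10},{"tx":0,"ty":2,"tz":0,"ax":0,"ay":0,"az":0,"gripper":10},{"tx":0,"ty":2,"tz":0,"ax":0,"ay":0,"az":0,"gripper":10}]' >/dev/null;python3 -c "
from go import *
q()"
```

```text
t17.15 q 0.783 r 0.2153 yaw 34.3 drawforce 3.5 Fz 9.4 |Fxy| 7.7
```

```bash
python3 -m handwheel '[{"tx":0,"ty":0.5,"tz":0.5,"ax":0,"ay":0,"az":0,"gripper":10},{"tx":0,"ty":1,"tz":0,"ax":0,"ay":0,"az":0,"gripper":10},{"tx":-0.5,"ty":1.5,"tz":0,"ax":0,"ay":0,"az":0,"gripper":10},{"tx":-1,"ty":2,"tz":0,"ax":0,"ay":0,"az":0,"gripper":10},{"tx":-1,"ty":2,"tz":0,"ax":0,"ay":0,"az":0,"gripper":10}]' >/dev/null;python3 -c "
from go import *
q()"
```

```text
t17.65 q 0.781 r 0.2153 yaw 34.3 drawforce -0.1 Fz 9.3 |Fxy| 3.4
```

```bash
python3 -m handwheel '[{"tx":0,"ty":0,"tz":0,"ax":0,"ay":0,"az":0,"gripper":30},{"tx":0,"ty":0,"tz":0,"ax":0,"ay":0,"az":0,"gripper":45},{"tx":0,"ty":0,"tz":-10,"ax":0,"ay":0,"az":0,"gripper":45},{"tx":0,"ty":0,"tz":-45,"ax":0,"ay":0,"az":0,"gripper":45},{"tx":0,"ty":0,"tz":-90,"ax":0,"ay":0,"az":0,"gripper":45}]'
python3 - <<'E'
from go import *
# drag contact near front end of block: block c (.642,.2758) ang .288
b=np.array([.642,.2758]);ax=np.array([-np.sin(.288),np.cos(.288)])
p=b-.025*ax;print(p)
to([*p,.12],90)
E
```

```text
t: 18.15
tcp_pos: [0.4552, -0.0336, 0.1517]
tool_rot: [0.955, 0.296, -0.002, -0.001]
contact_force: [1.2, 0.6, 1.0]
opening: 0.527
finger_force: 0.0
[0.64910088 0.25182965]
t18.15 tcp [ 0.4552 -0.0336  0.1517] d [ 321.3 -126.    30.8] a [ -0.3   0.1 -55.6] j [-0.07  0.2  -0.44  0.94  0.    2.47] F [1.2 0.6 1. ]
```

```bash
python3 -m handwheel '[{"tx":32,"ty":-13,"tz":0,"ax":0,"ay":0,"az":-6,"gripper":0},{"tx":65,"ty":-25,"tz":0,"ax":0,"ay":0,"az":-12,"gripper":0},{"tx":98,"ty":-38,"tz":0,"ax":0,"ay":0,"az":-18,"gripper":0},{"tx":130,"ty":-50,"tz":0,"ax":0,"ay":0,"az":-24,"gripper":0},{"tx":160,"ty":-63,"tz":0,"ax":0,"ay":0,"az":-30,"gripper":0}]'
python3 -c "
from go import *
to([.645,.247,.1],90)"
```

```text
t: 18.65
tcp_pos: [0.5546, 0.1099, 0.1525]
tool_rot: [0.845, 0.535, 0.0, 0.0]
contact_force: [0.5, -0.6, 0.4]
opening: -0.0
finger_force: 0.0
t18.65 tcp [0.5546 0.1099 0.1525] d [162.6  22.9  52.5] a [  0.   -0.  -25.4] j [ 0.2   0.37 -0.19  1.01  0.    2.21] F [ 0.5 -0.6  0.4]
```

```bash
python3 -m handwheel '[{"tx":40,"ty":6,"tz":0,"ax":0,"ay":0,"az":-6,"gripper":0},{"tx":80,"ty":12,"tz":5,"ax":0,"ay":0,"az":-12,"gripper":0},{"tx":120,"ty":17,"tz":20,"ax":0,"ay":0,"az":-18,"gripper":0},{"tx":162,"ty":23,"tz":35,"ax":0,"ay":0,"az":-25,"gripper":0},{"tx":162,"ty":23,"tz":50,"ax":0,"ay":0,"az":-25,"gripper":0}]'
python3 - <<'E'
from fit import *
from go import *
to([.645,.247,.045],90)
c=ctrl.camera("top");np.savez("top2.npz",**c);W=world(c)
im=c["color"].copy();cv2.imwrite("pics/top2.png",cv2.resize(im[150:290,150:370][:,:,::-1],(800,509),interpolation=cv2.INTER_CUBIC))
for q_ in(.76,.77,.78,.79):
    p=px(c,[*peg(q_),.092]);print(q_,p.round(1))
E
```

```text
t: 19.15
tcp_pos: [0.6476, 0.2498, 0.1011]
tool_rot: [0.709, 0.705, 0.002, 0.0]
contact_force: [-0.2, -0.7, 0.4]
opening: -0.0
finger_force: 0.0
t19.15 tcp [0.6476 0.2498 0.1011] d [-3.  -2.7 56.1] a [ 0.2 -0.2 -0.3] j [0.37 0.62 0.1  1.05 0.   1.94] F [-0.2 -0.7  0.4]
0.76 [307.  257.8]
0.77 [306.3 258.3]
0.78 [305.6 258.8]
0.79 [304.9 259.3]
```

View pics/top2.png

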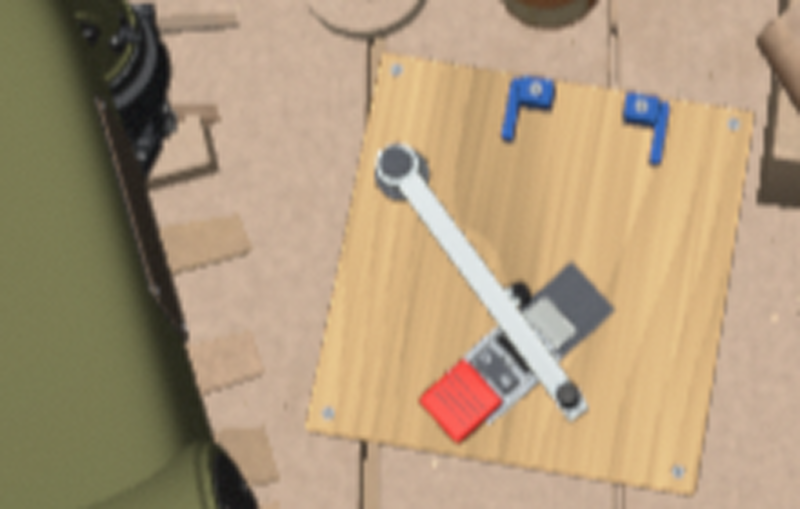

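The top view shows the arm cocked, with the peg at crop (569,397), and the nest open at (585,130). Next I press on the offcut's near end and drag it clear.

```bash
python3 -m handwheel '[{"tx":-2,"ty":0,"tz":30,"ax":0,"ay":0,"az":0,"gripper":0},{"tx":-2,"ty":0,"tz":56,"ax":0,"ay":0,"az":0,"gripper":0},{"tx":-2,"ty":0,"tz":62,"ax":0,"ay":0,"az":0,"gripper":0},{"tx":-2,"ty":0,"tz":66,"ax":0,"ay":0,"az":0,"gripper":0},{"tx":-2,"ty":0,"tz":69,"ax":0,"ay":0,"az":0,"gripper":0}]'
```

```text
t: 19.7
tcp_pos: [0.6452, 0.2426, 0.0345]
tool_rot: [0.711, 0.703, 0.001, 0.0]
contact_force: [-7.1, -3.1, 18.5]
opening: 0.002
finger_force: 8.6
```

```bash
python3 -m handwheel '[{"tx":-6,"ty":-3,"tz":0,"ax":0,"ay":0,"az":0,"gripper":0},{"tx":-16,"ty":-6,"tz":0,"ax":0,"ay":0,"az":0,"gripper":0},{"tx":-28,"ty":-9,"tz":0,"ax":0,"ay":0,"az":0,"gripper":0},{"tx":-40,"ty":-12,"tz":0,"ax":0,"ay":0,"az":0,"gripper":0},{"tx":-50,"ty":-15,"tz":0,"ax":0,"ay":0,"az":0,"gripper":0}]'
```

```text
t: 20.2
tcp_pos: [0.6285, 0.1912, 0.0329]
tool_rot: [0.711, 0.703, -0.0, -0.0]
contact_force: [-0.7, -0.5, 0.3]
opening: 0.003
finger_force: 0.0
```

```bash
python3 -m handwheel '[{"tx":0,"ty":0,"tz":-15,"ax":0,"ay":0,"az":0,"gripper":0},{"tx":-10,"ty":0,"tz":-45,"ax":0,"ay":0,"az":0,"gripper":0},{"tx":-50,"ty":0,"tz":-70,"ax":0,"ay":0,"az":0,"gripper":0},{"tx":-90,"ty":0,"tz":-80,"ax":0,"ay":0,"az":0,"gripper":0},{"tx":-90,"ty":0,"tz":-80,"ax":0,"ay":0,"az":0,"gripper":0}]'
python3 - <<'E'
from fit import *
from go import *
cs=[]
for n in("side","top"):
    c=ctrl.camera(n);cs.append(c);im=c["color"]
    p=px(c,[.64,.24,.035]).astype(int)
    cv2.imwrite(f"pics/{n}3.png",cv2.resize(im[p[1]-45:p[1]+45,p[0]-55:p[0]+55][:,:,::-1],(400,327),interpolation=cv2.INTER_CUBIC));print(p)
a=np.hstack([cv2.imread("pics/side3.png"),cv2.imread("pics/top3.png")]);cv2.imwrite("pics/st3.png",a)
for k in(cs[:1],cs):
    r=block(k,.64,.25);print(r.x.round(4),r.fun)
E
```

```text
t: 20.7
tcp_pos: [0.6289, 0.0978, 0.1151]
tool_rot: [0.713, 0.701, 0.0, 0.002]
contact_force: [0.3, 0.3, -0.3]
opening: 0.003
finger_force: 0.0
[326 151]
[202 192]
[0.6537 0.281  0.347 ] -42.0
[0.6467 0.2769 0.5488] -107.0
```

View pics/st3.png

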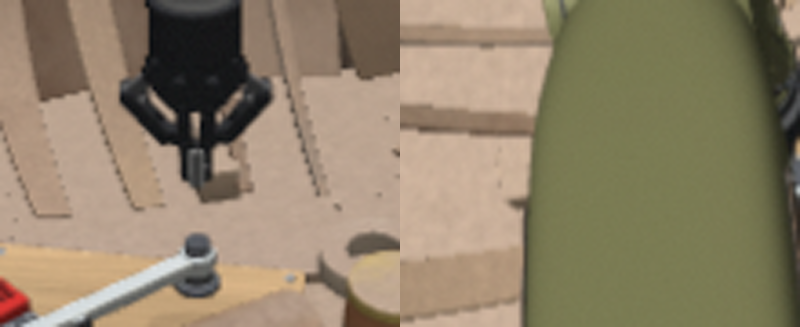

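The block did move little or slipped (side crop at (220,185)). I'll back off and refit.

```bash
python3 -m handwheel '[{"tx":-20,"ty":-40,"tz":-20,"ax":0,"ay":0,"az":0,"gripper":0},{"tx":-40,"ty":-85,"tz":-20,"ax":0,"ay":0,"az":0,"gripper":0},{"tx":-60,"ty":-130,"tz":-20,"ax":0,"ay":0,"az":0,"gripper":0},{"tx":-80,"ty":-170,"tz":-20,"ax":0,"ay":0,"az":0,"gripper":0},{"tx":-100,"ty":-200,"tz":-20,"ax":0,"ay":0,"az":0,"gripper":0}]'
python3 - <<'E'
from fit import *
from go import *
cs=[]
for n in("side","top"):
    c=ctrl.camera(n);cs.append(c);np.savez(n+"4.npz",**c)
for k in(cs[:1],cs[1:],cs):
    for r_ in (.06,.08):
        r=block(k,.64,.26,r=r_);print(r.x.round(4),r.fun)
for w in (world(cs[0]),):
    for y in np.arange(.18,.34,.01):
        m=(abs(w[...,1]-y)<.005)&(w[...,0]>.55)&(w[...,0]<.75);p=w[m];r=[]
        for x in np.arange(.60,.70,.01):
            v=p[abs(p[:,0]-x)<.005,2];r.append("%4d/%-4d"%(v.min()*1000,v.max()*1000) if len(v) else "   .     ")
        print(round(y,2)," ".join(r))
E
```

```text
t: 21.3
tcp_pos: [0.4231, 0.0053, 0.1317]
tool_rot: [0.71, 0.704, -0.001, -0.001]
contact_force: [0.4, -0.6, 0.8]
opening: 0.004
finger_force: 0.0
[0.6454 0.2772 0.3155] -116.0
[0.6456 0.2768 0.3153] -116.0
[0.6423 0.2752 0.255 ] -347.0
[0.6423 0.2752 0.2538] -347.0
[0.6436 0.2754 0.277 ] -448.0
[0.6437 0.276  0.2752] -446.0
0.18   -2/1      -1/2      -3/1       0/0      -2/1      -2/0      -2/0      -3/1      -3/0      -2/3   
0.19   -3/0      -1/0      -1/0      -3/1      -1/0      -4/0      -2/0      -2/1      -2/0      -2/0   
0.2   -3/0      -2/2       0/1      -3/0      -5/2       0/3      -3/2      -3/0      -3/1      -2/3   
0.21   -1/15     -1/1      -3/0      -1/2      -3/0      -2/1      -2/2      -2/1      -1/4      -2/0   
0.22   -1/20     -3/1      -2/1      -1/1       0/2      -1/1      -1/2      -2/0      -2/0      -4/1   
0.23   -3/21      0/2      -2/0      -1/0      -3/35      0/37     -3/32     -4/34      0/22     -1/15  
0.24    0/23     -1/1      -2/0      -2/1      -1/35     18/34     -1/36      0/36      0/32     -1/14  
0.25   -2/0      -2/0      -1/0      -3
[... 306 characters left out ...]
0       0/34     31/35     31/36     32/63     53/63     46/54      0/0   
0.29   -3/-1     -5/2      -1/3      -1/36     33/37     31/37     33/76     31/72     52/68      0/1   
0.3   -3/-1     -1/0       0/32     33/34     33/36     33/35     32/90     69/82     63/71     -2/0   
0.31   -1/3      -2/0      -1/35     32/34     33/36     33/34     34/93     69/93     69/69     -1/0   
0.32   -2/0      -3/1      -3/26     31/35      .        32/34     34/108    83/97      .        -1/0   
0.33   -1/2      -1/0      -2/2       .         .       104/117   102/117    90/105     .         0/1   
0.34   -2/1      -3/1       .         .         .       118/132   108/124    98/120     .        -4/2
```

```bash
python3 -c "
from go import *
to([.656,.230,.10],106)"
```

```text
t21.40 tcp [0.4204 0.0043 0.1314] d [228.5 233.2  29.6] a [ -0.4  -0.  -16.7] j [ 0.01  0.16 -0.55  0.87 -0.    1.59] F [ 0.4 -0.1 -0.2]
```

```bash
python3 -m handwheel '[{"tx":33,"ty":33,"tz":0,"ax":0,"ay":0,"az":-3,"gripper":52},{"tx":66,"ty":67,"tz":0,"ax":0,"ay":0,"az":-6,"gripper":52},{"tx":99,"ty":101,"tz":0,"ax":0,"ay":0,"az":-10,"gripper":52},{"tx":132,"ty":135,"tz":0,"ax":0,"ay":0,"az":-13,"gripper":52},{"tx":165,"ty":168,"tz":0,"ax":0,"ay":0,"az":-16.7,"gripper":52}]' 40 >/dev/null
python3 -m handwheel '[{"tx":38,"ty":44,"tz":0,"ax":0,"ay":0,"az":0,"gripper":52},{"tx":77,"ty":44,"tz":0,"ax":0,"ay":0,"az":0,"gripper":52},{"tx":77,"ty":44,"tz":10,"ax":0,"ay":0,"az":0,"gripper":52},{"tx":77,"ty":44,"tz":30,"ax":0,"ay":0,"az":0,"gripper":52},{"tx":77,"ty":44,"tz":30,"ax":0,"ay":0,"az":0,"gripper":52}]' 
python3 -c "
from go import *
to([.656,.230,.045],106)"
```

```text
t: 22.4
tcp_pos: [0.615, 0.2547, 0.0988]
tool_rot: [0.6, 0.8, -0.003, -0.002]
contact_force: [-1.5, -0.5, -0.5]
opening: 0.61
finger_force: 0.0
t22.40 tcp [0.615  0.2547 0.0988] d [-35.1  32.8  53.6] a [-0.4  0.   0.2] j [0.39 0.58 0.02 1.02 0.   1.68] F [-1.5 -0.5 -0.5]
```

```bash
python3 -m handwheel '[{"tx":-18,"ty":16,"tz":0,"ax":0,"ay":0,"az":0,"gripper":52},{"tx":-35,"ty":33,"tz":20,"ax":0,"ay":0,"az":0,"gripper":52},{"tx":-35,"ty":33,"tz":45,"ax":0,"ay":0,"az":0,"gripper":52},{"tx":-35,"ty":33,"tz":53,"ax":0,"ay":0,"az":0,"gripper":52},{"tx":-35,"ty":33,"tz":53,"ax":0,"ay":0,"az":0,"gripper":52}]' 
python3 -c "
from go import *
to([.656,.230,.028],106)"
```

```text
t: 22.9
tcp_pos: [0.6574, 0.2293, 0.0482]
tool_rot: [0.601, 0.799, -0.002, -0.001]
contact_force: [-0.1, 1.0, 0.6]
opening: 0.613
finger_force: 0.0
t22.90 tcp [0.6574 0.2293 0.0482] d [ 1.1 -1.  20.2] a [-0.2 -0.   0.1] j [0.34 0.66 0.04 0.95 0.   1.63] F [-0.1  1.   0.6]
```

```bash
python3 -m handwheel '[{"tx":0,"ty":0,"tz":8,"ax":0,"ay":0,"az":0,"gripper":52},{"tx":0,"ty":0,"tz":15,"ax":0,"ay":0,"az":0,"gripper":52},{"tx":0,"ty":0,"tz":20,"ax":0,"ay":0,"az":0,"gripper":52},{"tx":0,"ty":0,"tz":22,"ax":0,"ay":0,"az":0,"gripper":52},{"tx":0,"ty":0,"tz":23,"ax":0,"ay":0,"az":0,"gripper":52}]' 
```

```text
t: 23.4
tcp_pos: [0.659, 0.2299, 0.0267]
tool_rot: [0.601, 0.799, -0.0, -0.0]
contact_force: [-0.3, -0.3, 0.6]
opening: 0.608
finger_force: 0.0
```

```bash
python3 -m handwheel '[{"tx":0,"ty":0,"tz":2,"ax":0,"ay":0,"az":0,"gripper":52},{"tx":0,"ty":0,"tz":4,"ax":0,"ay":0,"az":0,"gripper":52},{"tx":0,"ty":0,"tz":5,"ax":0,"ay":0,"az":0,"gripper":52},{"tx":0,"ty":0,"tz":5,"ax":0,"ay":0,"az":0,"gripper":52},{"tx":0,"ty":0,"tz":5,"ax":0,"ay":0,"az":0,"gripper":52}]' 
```

```text
t: 23.9
tcp_pos: [0.6592, 0.2298, 0.0218]
tool_rot: [0.601, 0.799, 0.0, 0.0]
contact_force: [-1.0, -0.9, -0.6]
opening: 0.612
finger_force: 0.0
```

Still free. I'll close here.

```bash
python3 -m handwheel '[{"tx":0,"ty":0,"tz":0,"ax":0,"ay":0,"az":0,"gripper":42},{"tx":0,"ty":0,"tz":0,"ax":0,"ay":0,"az":0,"gripper":30},{"tx":0,"ty":0,"tz":0,"ax":0,"ay":0,"az":0,"gripper":30},{"tx":0,"ty":0,"tz":0,"ax":0,"ay":0,"az":0,"gripper":30},{"tx":0,"ty":0,"tz":0,"ax":0,"ay":0,"az":0,"gripper":30}]' 30
```

```text
t: 24.4
tcp_pos: [0.6594, 0.2299, 0.0222]
tool_rot: [0.601, 0.799, 0.0, 0.0]
contact_force: [0.0, -0.2, 2.8]
opening: 0.449
finger_force: 30.3
```

```bash
python3 -m handwheel '[{"tx":-6,"ty":-1,"tz":-1,"ax":0,"ay":0,"az":0,"gripper":30},{"tx":-20,"ty":-3,"tz":-1,"ax":0,"ay":0,"az":0,"gripper":30},{"tx":-38,"ty":-6,"tz":-1,"ax":0,"ay":0,"az":0,"gripper":30},{"tx":-56,"ty":-10,"tz":-1,"ax":0,"ay":0,"az":0,"gripper":30},{"tx":-70,"ty":-14,"tz":-1,"ax":0,"ay":0,"az":0,"gripper":30}]'
python3 -m handwheel '[{"tx":0,"ty":0,"tz":0,"ax":0,"ay":0,"az":0,"gripper":30},{"tx":0,"ty":0,"tz":1,"ax":0,"ay":0,"az":0,"gripper":60},{"tx":0,"ty":0,"tz":-10,"ax":0,"ay":0,"az":0,"gripper":60},{"tx":0,"ty":0,"tz":-50,"ax":0,"ay":0,"az":0,"gripper":60},{"tx":0,"ty":0,"tz":-75,"ax":0,"ay":0,"az":0,"gripper":60}]'
python3 -c "
from go import *
to([.646,.22,.09],106)"
```

```text
t: 24.9
tcp_pos: [0.6651, 0.1559, 0.0226]
tool_rot: [0.602, 0.799, -0.0, -0.0]
contact_force: [0.2, 1.0, -0.6]
opening: 0.451
finger_force: 30.2
t: 25.4
tcp_pos: [0.6658, 0.1599, 0.1006]
tool_rot: [0.601, 0.799, 0.001, 0.001]
contact_force: [0.9, 0.3, 0.3]
opening: 0.699
finger_force: 0.0
t25.40 tcp [0.6658 0.1599 0.1006] d [63.2 -2.3 10.6] a [ 0.1 -0.   0.2] j [0.24 0.6  0.07 1.03 0.   1.52] F [0.9 0.3 0.3]
```

```bash
python3 -m handwheel '[{"tx":-20,"ty":-40,"tz":-20,"ax":0,"ay":0,"az":0,"gripper":60},{"tx":-40,"ty":-85,"tz":-20,"ax":0,"ay":0,"az":0,"gripper":60},{"tx":-60,"ty":-130,"tz":-20,"ax":0,"ay":0,"az":0,"gripper":60},{"tx":-70,"ty":-170,"tz":-20,"ax":0,"ay":0,"az":0,"gripper":60},{"tx":-70,"ty":-200,"tz":-20,"ax":0,"ay":0,"az":0,"gripper":60}]' 
python3 - <<'E'
from fit import *
from go import *
cs=[ctrl.camera(n) for n in("side","top")]
np.savez("top5.npz",**cs[1]);np.savez("side5.npz",**cs[0])
for k in(cs[:1],cs[1:],cs):
    r=block(k,.648,.205,r=.06);print(r.x.round(4),r.fun)
b=r.x;to([b[0],b[1],.1],90+np.degrees(b[2]))
# nest refit on top2 (arm cocked)
c=load("top2");im=c["color"];hsv=cv2.cvtColor(im,cv2.COLOR_RGB2HSV);h,sa,v=[hsv[...,i] for i in range(3)]
blue=(h>100)&(h<130)&(sa>110);blue[:160]=0;blue[205:]=0;blue[:,:270]=0;blue[:,350:]=0
mm=[(x0,x1,sg*y0,sg*y1,.012,t) for sg in(1,-1) for x0,x1,y0,y1,t in((.02,.04,.027,.053,.04),(-.008,.04,.0517,.0607,.03))]
f=lambda p:-iou(boxmask(c,mm,p),blue)
r=DE(f,[(.60,.68),(-.09,.01),(-.3,0)],seed=1,popsize=12,maxiter=60);print("nest",r.x.round(4),r.fun)
f2=lambda p:-iou(boxmask(c,mm,[*p,-.1734]),blue)
r=DE(f2,[(.60,.68),(-.09,.01)],seed=1,popsize=12,maxiter=60);print("nest",r.x.round(4),r.fun)
W=world(c)
E
```

```text
t: 25.9
tcp_pos: [0.4903, 0.0352, 0.1188]
tool_rot: [0.601, 0.799, 0.0, 0.0]
contact_force: [0.1, 0.5, 1.1]
opening: 0.705
finger_force: 0.0
[0.6543 0.2097 0.2406] -160.0
[0.6504 0.2029 0.263 ] -307.0
[0.6535 0.2032 0.2621] -442.0
t26.00 tcp [0.4873 0.0355 0.1183] d [115.2 206.2  17.6] a [-0.2 -0.1  1. ] j [ 0.07  0.28 -0.42  0.87  0.    1.36] F [0.1 0.1 0.7]
nest [ 0.6524 -0.0477 -0.2013] -0.5779816513761468
nest [ 0.6481 -0.0497] -0.5762195121951219
```

```bash
python3 - <<'E'
from fit import *
for nm in("top2","top5"):
    c=load(nm);im=c["color"];W=world(c);hsv=cv2.cvtColor(im,cv2.COLOR_RGB2HSV);h,sa,v=[hsv[...,i] for i in range(3)]
    blue=(h>95)&(h<135)&(sa>80);blue[:160]=0;blue[210:]=0;blue[:,:270]=0;blue[:,350:]=0
    mm=[(x0,x1,sg*y0,sg*y1,.012,t) for sg in(1,-1) for x0,x1,y0,y1,t in((.02,.04,.027,.053,.04),(-.008,.04,.0517,.0607,.03))]
    f=lambda p:-iou(boxmask(c,mm,p),blue)
    r=DE(f,[(.60,.70),(-.09,.01),(-.3,0)],seed=1,popsize=12,maxiter=60);print("nest",r.x.round(4),r.fun,blue.sum())
    M=boxmask(c,mm,r.x)
    for y in range(166,202): print("".join(".bM#"[int(blue[y,x])+2*int(M[y,x])] for x in range(284,340)))
    for sgn,lo,hi in((1,280,310),(-1,312,345)):
        m=blue.copy();m[:,:lo]=0;m[:,hi:]=0
        P=W[m&(W[...,2]>.034)];print(len(P),np.nanmedian(P,0).round(4))
    break
E
```

```text
nest [ 0.6511 -0.049  -0.1308] -0.6380368098159509 208
........................................................
........................................................
........................................................
........................................................
........................................................
......MMMM###MMMM.......................................
......M###########......................................
......M#####MMM###......................................
.....M######MMM###M...................MMMMM.............
.....M######MMM###...................MMMMMMMMMMM........
.....M############...................M#####MMMMMMM......
.....M############...................M#########MMM......
.....M###########M...................M###MMM#####M......
.....M###MMMMM###M...................M###MMM######......
.....###MMMMMMMMMM...................M###MMM######......
....M###M............................M############......
....M###M............................M###########M......
....M###.............................MMM#########.......
....M###...........
[... 364 characters left out ...]
....###M.......
.............................................###........
.............................................###........
.............................................###........
.............................................##M........
........................................................
........................................................
........................................................
........................................................
........................................................
........................................................
........................................................
57 [ 0.6841 -0.0123  0.0393]
62 [ 0.6676 -0.0948  0.0391]
```

```bash
python3 -m handwheel '[{"tx":23,"ty":41,"tz":0,"ax":0,"ay":0,"az":0,"gripper":60},{"tx":46,"ty":82,"tz":0,"ax":0,"ay":0,"az":0,"gripper":60},{"tx":69,"ty":123,"tz":0,"ax":0,"ay":0,"az":0,"gripper":60},{"tx":92,"ty":165,"tz":0,"ax":0,"ay":0,"az":0,"gripper":60},{"tx":115,"ty":206,"tz":10,"ax":0,"ay":0,"az":1,"gripper":60}]' >/dev/null
python3 -m handwheel '[{"tx":0,"ty":0,"tz":8,"ax":0,"ay":0,"az":0,"gripper":60},{"tx":0,"ty":0,"tz":30,"ax":0,"ay":0,"az":0,"gripper":60},{"tx":0,"ty":0,"tz":55,"ax":0,"ay":0,"az":0,"gripper":60},{"tx":0,"ty":0,"tz":65,"ax":0,"ay":0,"az":0,"gripper":60},{"tx":0,"ty":0,"tz":65,"ax":0,"ay":0,"az":0,"gripper":60}]'
python3 -c "
from go import *
to([.6525,.2035,.010],105)"
```

```text
t: 27.0
tcp_pos: [0.6569, 0.2036, 0.0412]
tool_rot: [0.608, 0.794, -0.001, -0.001]
contact_force: [0.1, -0.4, 0.0]
opening: 0.703
finger_force: 0.0
t27.00 tcp [0.6569 0.2036 0.0412] d [ 1.  -4.2 31.2] a [-0.2  0.   0.1] j [0.3  0.66 0.   0.92 0.   1.61] F [ 0.1 -0.4  0. ]
```

```bash
python3 -m handwheel '[{"tx":0,"ty":-2,"tz":12,"ax":0,"ay":0,"az":0,"gripper":60},{"tx":1,"ty":-4,"tz":24,"ax":0,"ay":0,"az":0,"gripper":60},{"tx":1,"ty":-4,"tz":31,"ax":0,"ay":0,"az":0,"gripper":60},{"tx":1,"ty":-4,"tz":31,"ax":0,"ay":0,"az":0,"gripper":45},{"tx":1,"ty":-4,"tz":31,"ax":0,"ay":0,"az":0,"gripper":30}]' 30
python3 -m handwheel '[{"tx":0,"ty":0,"tz":0,"ax":0,"ay":0,"az":0,"gripper":30},{"tx":0,"ty":0,"tz":0,"ax":0,"ay":0,"az":0,"gripper":30},{"tx":0,"ty":0,"tz":-15,"ax":0,"ay":0,"az":0,"gripper":30},{"tx":0,"ty":0,"tz":-50,"ax":0,"ay":0,"az":0,"gripper":30},{"tx":0,"ty":0,"tz":-95,"ax":0,"ay":0,"az":0,"gripper":30}]' 
python3 -c "
from go import *
to([.646,-.048,.12],79.5)"
```

```text
t: 27.5
tcp_pos: [0.6542, 0.2034, 0.0119]
tool_rot: [0.608, 0.794, -0.0, -0.0]
contact_force: [0.5, -0.1, -0.6]
opening: 0.464
finger_force: 30.9
t: 28.0
tcp_pos: [0.6524, 0.2029, 0.1055]
tool_rot: [0.608, 0.794, -0.002, -0.001]
contact_force: [0.7, -0.0, 0.4]
opening: 0.461
finger_force: 30.9
t28.00 tcp [0.6524 0.2029 0.1055] d [-240.6  -71.6  -14.1] a [-0.3  0.1 25.6] j [0.3  0.6  0.08 1.06 0.   1.61] F [ 0.7 -0.   0.4]
```

```bash
python3 -m handwheel '[{"tx":-30,"ty":-9,"tz":-10,"ax":0,"ay":0,"az":4,"gripper":30},{"tx":-65,"ty":-19,"tz":-14,"ax":0,"ay":0,"az":8,"gripper":30},{"tx":-100,"ty":-30,"tz":-14,"ax":0,"ay":0,"az":12,"gripper":30},{"tx":-135,"ty":-40,"tz":-14,"ax":0,"ay":0,"az":16,"gripper":30},{"tx":-165,"ty":-49,"tz":-14,"ax":0,"ay":0,"az":20,"gripper":30}]' >/dev/null
python3 -c "
from go import *
to([.646,-.048,.10],79.5)"
```

```text
t28.50 tcp [0.6499 0.0296 0.1213] d [-77.6   3.   21.3] a [0.  0.  5.4] j [ 0.05  0.53 -0.    1.03 -0.    1.71] F [ 0.1 -0.5 -0.9]
```

```bash
python3 -m handwheel '[{"tx":-30,"ty":1,"tz":0,"ax":0,"ay":0,"az":2,"gripper":30},{"tx":-55,"ty":2,"tz":8,"ax":0,"ay":0,"az":4,"gripper":30},{"tx":-73,"ty":3,"tz":16,"ax":0,"ay":0,"az":5.4,"gripper":30},{"tx":-73,"ty":3,"tz":20,"ax":0,"ay":0,"az":5.4,"gripper":30},{"tx":-73,"ty":3,"tz":20,"ax":0,"ay":0,"az":5.4,"gripper":30}]' >/dev/null
python3 - <<'E'
from fit import *
from go import *
to([.646,-.048,.06],79.5)
s=ctrl.read_state();A=R.from_quat(s["tool_rot"]).as_matrix()
c=ctrl.camera("side");W=world(c);T=(W-s["tcp_pos"])@A  # tool coords: z down from tcp
m=(abs(T[...,1])<.03)&(abs(T[...,0])<.07)&(T[...,2]>-.025)&(T[...,2]<.012);P=T[m]
hh,e=np.histogram(P[:,0],np.arange(-.065,.066,.005));print(len(P));print(list(zip((e[:-1]*1000).round().astype(int),hh)))
print("z",np.percentile(P[:,2],[5,50,95]).round(4))
v,u=np.nonzero(m);print(u.min(),u.max(),v.min(),v.max())
cv2.imwrite("pics/s6.png",cv2.resize(c["color"][90:230,230:400][:,:,::-1],(728,600),interpolation=cv2.INTER_CUBIC))
E
```

```text
t29.00 tcp [ 0.6459 -0.0414  0.0998] d [-6.5  1.3 39.8] a [-0.1 -0.   0.2] j [-0.06  0.54 -0.04  0.99  0.    1.69] F [-0.1  0.1 -0.6]
292
[(np.int64(-65), np.int64(0)), (np.int64(-60), np.int64(0)), (np.int64(-55), np.int64(0)), (np.int64(-50), np.int64(1)), (np.int64(-45), np.int64(21)), (np.int64(-40), np.int64(13)), (np.int64(-35), np.int64(12)), (np.int64(-30), np.int64(19)), (np.int64(-25), np.int64(16)), (np.int64(-20), np.int64(16)), (np.int64(-15), np.int64(25)), (np.int64(-10), np.int64(30)), (np.int64(-5), np.int64(21)), (np.int64(0), np.int64(13)), (np.int64(5), np.int64(14)), (np.int64(10), np.int64(12)), (np.int64(15), np.int64(15)), (np.int64(20), np.int64(12)), (np.int64(25), np.int64(15)), (np.int64(30), np.int64(16)), (np.int64(35), np.int64(10)), (np.int64(40), np.int64(8)), (np.int64(45), np.int64(3)), (np.int64(50), np.int64(0)), (np.int64(55), np.int64(0)), (np.int64(60), np.int64(0))]
z [-0.0244 -0.0226 -0.0148]
321 341 172 194
```

The offcut is centred in the grip (−46 to +46 mm). I'll lower it.

```bash
python3 -m handwheel '[{"tx":-5,"ty":1,"tz":10,"ax":0,"ay":0,"az":0,"gripper":30},{"tx":-6.5,"ty":1,"tz":25,"ax":0,"ay":0,"az":0,"gripper":30},{"tx":-6.5,"ty":1,"tz":40,"ax":0,"ay":0,"az":0,"gripper":30},{"tx":-6.5,"ty":1,"tz":45,"ax":0,"ay":0,"az":0,"gripper":30},{"tx":-6.5,"ty":1,"tz":45,"ax":0,"ay":0,"az":0,"gripper":30}]'
python3 -c "
from go import *
to([.646,-.048,.024],79.5)"
```

```text
t: 29.55
tcp_pos: [0.6457, -0.0475, 0.0547]
tool_rot: [0.767, 0.641, -0.001, -0.001]
contact_force: [0.2, -0.2, -1.1]
opening: 0.461
finger_force: 31.0
t29.55 tcp [ 0.6457 -0.0475  0.0547] d [-0.5  0.5 30.7] a [-0.1  0.   0.2] j [-0.07  0.58 -0.1   0.89  0.    1.68] F [ 0.2 -0.2 -1.1]
```

```bash
python3 -m handwheel '[{"tx":0,"ty":0,"tz":10,"ax":0,"ay":0,"az":0,"gripper":30},{"tx":0,"ty":0,"tz":20,"ax":0,"ay":0,"az":0,"gripper":30},{"tx":0,"ty":0,"tz":27,"ax":0,"ay":0,"az":0,"gripper":30},{"tx":0,"ty":0,"tz":30,"ax":0,"ay":0,"az":0,"gripper":30},{"tx":0,"ty":0,"tz":31,"ax":0,"ay":0,"az":0,"gripper":30}]'
```

```text
t: 30.05
tcp_pos: [0.646, -0.0481, 0.0242]
tool_rot: [0.768, 0.641, -0.0, -0.0]
contact_force: [0.2, -0.1, -0.4]
opening: 0.453
finger_force: 31.0
```

```bash
python3 -m handwheel '[{"tx":0,"ty":0,"tz":0.5,"ax":0,"ay":0,"az":0,"gripper":30},{"tx":0,"ty":0,"tz":1,"ax":0,"ay":0,"az":0,"gripper":30},{"tx":0,"ty":0,"tz":1.5,"ax":0,"ay":0,"az":0,"gripper":30},{"tx":0,"ty":0,"tz":2,"ax":0,"ay":0,"az":0,"gripper":30},{"tx":0,"ty":0,"tz":2,"ax":0,"ay":0,"az":0,"gripper":30}]'
```

```text
t: 30.55
tcp_pos: [0.6468, -0.0482, 0.0239]
tool_rot: [0.768, 0.641, 0.0, 0.0]
contact_force: [-1.0, -0.2, 5.7]
opening: 0.461
finger_force: 31.6
```

```bash
python3 -m handwheel '[{"tx":0,"ty":0,"tz":-1,"ax":0,"ay":0,"az":0,"gripper":50},{"tx":0,"ty":0,"tz":-1,"ax":0,"ay":0,"az":0,"gripper":58},{"tx":0,"ty":0,"tz":-12,"ax":0,"ay":0,"az":0,"gripper":58},{"tx":0,"ty":0,"tz":-50,"ax":0,"ay":0,"az":0,"gripper":58},{"tx":0,"ty":0,"tz":-95,"ax":0,"ay":0,"az":0,"gripper":58}]'
python3 -m handwheel '[{"tx":0,"ty":-40,"tz":-5,"ax":0,"ay":0,"az":0,"gripper":0},{"tx":0,"ty":-85,"tz":-5,"ax":0,"ay":0,"az":0,"gripper":0},{"tx":0,"ty":-130,"tz":-5,"ax":0,"ay":0,"az":0,"gripper":0},{"tx":20,"ty":-175,"tz":-5,"ax":0,"ay":0,"az":0,"gripper":0},{"tx":50,"ty":-210,"tz":-5,"ax":0,"ay":0,"az":0,"gripper":0}]'
python3 - <<'E'
from fit import *
from go import *
c=ctrl.camera("top");s=ctrl.camera("side")
for k in([c],[s],[c,s]):
    P=[]
    for cc in k:
        W=world(cc).reshape(-1,3);P.append(W)
    P=np.vstack(P);P=P[(abs(P[:,0]-.646)<.06)&(abs(P[:,1]+.048)<.07)]
    T=P[(P[:,2]>.043)&(P[:,2]<.051)][:,:2];B=P[(P[:,2]<.03)][:,:2]
    ins=lambda Q,p:(abs((Q-p[:2])@R2(p[2]))<[.02,.045]).all(1)
    r=DE(lambda p:-(ins(T,p).sum()-ins(B,p).sum()),[(.62,.67),(-.07,-.02),(-.4,.1)],seed=1,popsize=30,maxiter=100);print(r.x.round(4),r.fun,len(T))
cv2.imwrite("pics/f.png",cv2.resize(c["color"][150:290,220:380][:,:,::-1],(686,600),interpolation=cv2.INTER_CUBIC))
to([.455,.04,.08],79.5)
E
```

```text
t: 31.05
tcp_pos: [0.6446, -0.048, 0.1173]
tool_rot: [0.768, 0.641, -0.002, -0.002]
contact_force: [0.6, -0.0, 0.4]
opening: 0.677
finger_force: 0.0
t: 31.55
tcp_pos: [0.4458, 0.0384, 0.1233]
tool_rot: [0.769, 0.64, -0.0, -0.0]
contact_force: [0.6, 0.9, 0.5]
opening: -0.001
finger_force: 0.0
[ 0.6466 -0.0492 -0.1938] -382.0 430
[ 0.6455 -0.0415  0.025 ] 0.0 0
[ 0.6465 -0.0497 -0.1977] -383.0 430
t31.65 tcp [0.4435 0.041  0.123 ] d [ 1.  11.7 43. ] a [-0.3 -0.   0.4] j [ 0.09  0.21 -0.51  0.85  0.    1.84] F [0.3 0.4 0.3]
```

View pics/f.png

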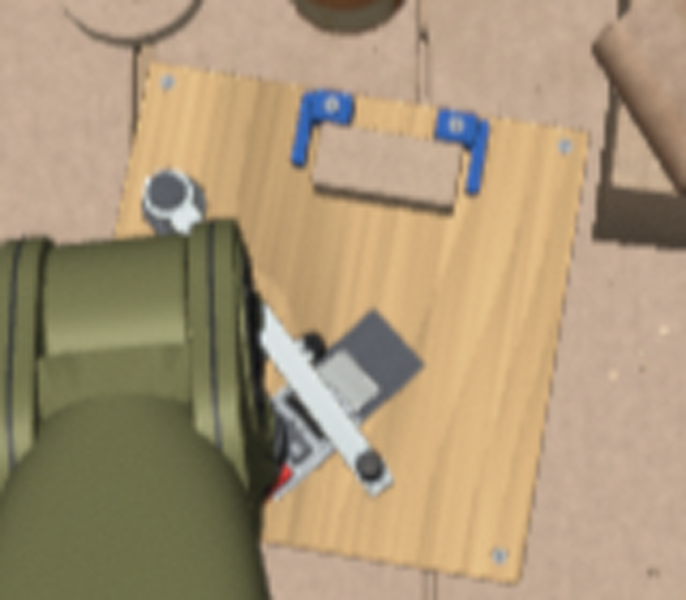

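The picture shows the offcut flat between the cheeks at (385,165) and the arm still cocked. Now the trigger.

```bash
python3 -m handwheel '[{"tx":1,"ty":11,"tz":15,"ax":0,"ay":0,"az":0,"gripper":0},{"tx":1,"ty":11,"tz":40,"ax":0,"ay":0,"az":0,"gripper":0},{"tx":1,"ty":11,"tz":65,"ax":0,"ay":0,"az":0,"gripper":0},{"tx":1,"ty":11,"tz":75,"ax":0,"ay":0,"az":0,"gripper":0},{"tx":1,"ty":11,"tz":75,"ax":0,"ay":0,"az":0,"gripper":0}]'
```

```text
t: 32.15
tcp_pos: [0.4591, 0.0374, 0.0469]
tool_rot: [0.768, 0.641, -0.001, -0.001]
contact_force: [-1.0, 0.2, 0.6]
opening: 0.003
finger_force: 0.0
```

```bash
python3 -m handwheel '[{"tx":0,"ty":0,"tz":3,"ax":0,"ay":0,"az":0,"gripper":0},{"tx":0,"ty":0,"tz":6,"ax":0,"ay":0,"az":0,"gripper":0},{"tx":0,"ty":0,"tz":9,"ax":0,"ay":0,"az":0,"gripper":0},{"tx":0,"ty":0,"tz":12,"ax":0,"ay":0,"az":0,"gripper":0},{"tx":0,"ty":0,"tz":14,"ax":0,"ay":0,"az":0,"gripper":0}]'
```

```text
t: 32.65
tcp_pos: [0.4608, 0.0379, 0.0349]
tool_rot: [0.768, 0.641, 0.001, 0.001]
contact_force: [-2.1, -0.1, 8.5]
opening: 0.001
finger_force: 4.2
```

```bash
python3 -m handwheel '[{"tx":0,"ty":-1,"tz":1,"ax":0,"ay":0,"az":0,"gripper":0},{"tx":0,"ty":-2,"tz":2,"ax":0,"ay":0,"az":0,"gripper":0},{"tx":0,"ty":-2,"tz":3,"ax":0,"ay":0,"az":0,"gripper":0},{"tx":0,"ty":-2,"tz":4,"ax":0,"ay":0,"az":0,"gripper":0},{"tx":0,"ty":-2,"tz":4,"ax":0,"ay":0,"az":0,"gripper":0}]'
python3 - <<'E'
from fit import *
from go import *
W=world(ctrl.camera("top"))
m=(W[...,2]>.07)&(W[...,2]<.1)
for q_ in(.78,.75,0,.02,-.02): p=peg(q_);d=np.hypot(W[...,0]-p[0],W[...,1]-p[1])<.012;print(q_,(m&d).sum())
E
```

```text
t: 33.15
tcp_pos: [0.4586, 0.0382, 0.0303]
tool_rot: [0.768, 0.641, 0.001, 0.0]
contact_force: [2.0, 0.7, 3.2]
opening: 0.002
finger_force: 1.8
0.78 0
0.75 0
0 0
0.02 0
-0.02 0
```

```bash
python3 - <<'E'
from fit import *
from go import *
for n in("top","side"):
    W=world(ctrl.camera(n));d=W[...,:2]-PIV;r=np.hypot(d[...,0],d[...,1])
    qq=-np.pi/2-(np.arctan2(d[...,1],d[...,0])-YJ)
    m=(W[...,2]>.07)&(W[...,2]<.1)&(abs(r-.215)<.015)&(qq>-.3)&(qq<.9);print(n,m.sum(),qq[m].round(2),W[m][:3])
    m=(W[...,2]>.035)&(W[...,2]<.056)&(abs(r-.19)<.012)&(qq>-.3)&(qq<.9);print("bar",np.histogram(qq[m],np.arange(-.3,1,.1)))
s=ctrl.read_state();print(s["tcp_pos"],s["contact_force"])
E
```

```text
top 37 [0.44 0.44 0.43 0.46 0.46 0.45 0.44 0.44 0.48 0.47 0.47 0.46 0.45 0.45
 0.44 0.49 0.49 0.48 0.47 0.46 0.46 0.45 0.49 0.49 0.48 0.47 0.46 0.45
 0.5  0.5  0.49 0.48 0.47 0.5  0.5  0.49 0.48] [[ 0.50631213 -0.08277213  0.08675152]
 [ 0.50520768 -0.08525954  0.09386814]
 [ 0.50539653 -0.0878077   0.09239395]]
bar (array([10,  1,  0,  0,  0,  0,  0, 55, 11,  0,  0,  0]), array([-3.00000000e-01, -2.00000000e-01, -1.00000000e-01,  5.55111512e-17,
        1.00000000e-01,  2.00000000e-01,  3.00000000e-01,  4.00000000e-01,
        5.00000000e-01,  6.00000000e-01,  7.00000000e-01,  8.00000000e-01,
        9.00000000e-01]))
side 50 [0.37 0.36 0.34 0.33 0.33 0.36 0.35 0.34 0.32 0.32 0.35 0.33 0.32 0.31
 0.31 0.34 0.33 0.31 0.31 0.31 0.35 0.33 0.32 0.31 0.3  0.3  0.35 0.33
 0.32 0.31 0.3  0.31 0.35 0.34 0.32 0.31 0.3  0.31 0.35 0.33 0.32 0.31
 0.3  0.3  0.34 0.34 0.32 0.32 0.33 0.32] [[ 0.51840139 -0.09095611  0.09044567]
 [ 0.5213692  -0.09316437  0.09231606]
 [ 0.52420629 -0.09430073  0.0932492 ]]
bar (array([ 0,  0,  0,  0,  0, 16, 22,  0,  0,  0,  0,  0]), array([-3.00000000e-01, -2.00000000e-01, -1.00000000e-01,  5.55111512e-17,
        1.00000000e-01,  2.00000000e-01,  3.00000000e-01,  4.00000000e-01,
        5.00000000e-01,  6.00000000e-01,  7.00000000e-01,  8.00000000e-01,
        9.00000000e-01]))
[0.45866428 0.03818992 0.03021704] [ 1.32411552 -0.27147459  4.08912893]
```

It has tripped and the arm is closing against its damper. I'll lift off and let it settle.

```bash
python3 -m handwheel '[{"tx":0,"ty":0,"tz":-10,"ax":0,"ay":0,"az":0,"gripper":0},{"tx":0,"ty":-10,"tz":-45,"ax":0,"ay":0,"az":0,"gripper":0},{"tx":0,"ty":-40,"tz":-90,"ax":0,"ay":0,"az":0,"gripper":0},{"tx":0,"ty":-70,"tz":-110,"ax":0,"ay":0,"az":0,"gripper":0},{"tx":0,"ty":-90,"tz":-110,"ax":0,"ay":0,"az":0,"gripper":0}]'
python3 -m handwheel '[{"tx":0,"ty":0,"tz":0,"ax":0,"ay":0,"az":0,"gripper":0},{"tx":0,"ty":0,"tz":0,"ax":0,"ay":0,"az":0,"gripper":0},{"tx":0,"ty":0,"tz":0,"ax":0,"ay":0,"az":0,"gripper":0},{"tx":0,"ty":0,"tz":0,"ax":0,"ay":0,"az":0,"gripper":0},{"tx":0,"ty":0,"tz":0,"ax":0,"ay":0,"az":0,"gripper":0}]' >/dev/null
python3 -m handwheel '[{"tx":0,"ty":0,"tz":0,"ax":0,"ay":0,"az":0,"gripper":0},{"tx":0,"ty":0,"tz":0,"ax":0,"ay":0,"az":0,"gripper":0},{"tx":0,"ty":0,"tz":0,"ax":0,"ay":0,"az":0,"gripper":0},{"tx":0,"ty":0,"tz":0,"ax":0,"ay":0,"az":0,"gripper":0},{"tx":0,"ty":0,"tz":0,"ax":0,"ay":0,"az":0,"gripper":0}]' >/dev/null
python3 - <<'E'
from fit import *
from go import *
c=ctrl.camera("top");W=world(c);d=W[...,:2]-PIV;r=np.hypot(d[...,0],d[...,1])
qq=-np.pi/2-(np.arctan2(d[...,1],d[...,0])-YJ)
m=(W[...,2]>.07)&(W[...,2]<.1)&(abs(r-.215)<.015)&(qq>-.3)&(qq<.9);print(m.sum(),np.median(qq[m]))
P=W.reshape(-1,3);P=P[(abs(P[:,0]-.65)<.06)&(abs(P[:,1]+.048)<.07)]
T=P[(P[:,2]>.043)&(P[:,2]<.051)][:,:2];B=P[(P[:,2]<.03)][:,:2]
ins=lambda Q,p:(abs((Q-p[:2])@R2(p[2]))<[.02,.045]).all(1)
r=DE(lambda p:-(ins(T,p).sum()-ins(B,p).sum()),[(.62,.67),(-.07,-.02),(-.4,.1)],seed=1,popsize=30,maxiter=100);print(r.x.round(4),r.fun,len(T))
E
```

```text
t: 33.8
tcp_pos: [0.3681, 0.0545, 0.1425]
tool_rot: [0.768, 0.641, 0.001, 0.0]
contact_force: [0.5, 0.5, -0.1]
opening: -0.0
finger_force: 0.0
38 0.009040374616604674
[ 0.6501 -0.0501 -0.1668] -397.0 727
```

```bash
python3 -c "
from rig import ctrl
print(ctrl.hand_in())"
```

```text
the job is handed in; nothing more can be done
None
```

The job is handed in: the arm was cocked, the offcut laid flat in the nest, and the trigger tripped. The last check showed the arm shut at about 0.01 rad, holding the offcut against the posts; I had to drag the offcut clear of a leaning strip of wood first, and did not recheck the other items on the bench.

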